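Load four lab containers into their matching nests

ROBOT

A 6-joint arm with a two-finger parallel gripper is mounted at the origin on the work surface. World frame = base frame: x ahead of the robot, y to its left, z up, the work surface at z = 0. Lengths are in m, angles in rad, forces in N, time in s.
With the tool pointing down it reaches from about 0.325 to 1 m from the base axis. Payload 5.1 kg.
Tool frame: the origin (TCP) lies at the very end of the fingers, on their centre line; the grasp point (between the pads) lies grip_depth behind it (grip_depth is the distance from the TCP to the grasp point, in m); x points along the fingers, y is the direction in which the jaws open and shut, and the axes are right-handed (so a half turn about x gives the same grasp; the last joint's range is limited). The gripper opens to 85 mm and grips with 20 to 120 N. Pads are 22 mm wide; open, the fingers measure 114 mm over their backs; the gripper's body (76 mm by 85 mm) begins 54 mm behind the grasp point. The pads swing forward as they close: fully open they stand 13 mm farther back than shut.
Start: joints at [1.203, 0.124, 1.65, -0, 1.367, -0.083], TCP at [0.183, 0.624, 0.231] pointing down, gripper open.
Joint ranges: [-2.61, 2.61], [-1.02, 2.33], [0.03, 2.71], [-1.35, 4.49], [0.32, 2.68], [-2.91, 2.91]. Speed limits (rad/s): [2.57, 2.57, 3.14, 3.14, 3.14, 3.14].

INTERFACE

Orientations are given as [roll, pitch, yaw] about the fixed x, y, z axes, in that order (R = Rz(yaw) Ry(pitch) Rx(roll)).
In Python, from station import * gives the robot as it stands. The module is installed in compiled form; this text tells all that it offers.
- The arm moves only by the tool play_rows, never from a script. Its argument "deltas" is a list of rows, each an object with "jaw": the gripper's target within -1 to 1 (fully open at 1, half-way at 0, shut at -1); "xyz": the shift along the tool's x, y, z as a fraction of full scale, a list of three; "turn": the turn, a rotation vector about the tool's x, y, z as a fraction of full scale, a list of three. In form: [{"jaw": jaw, "xyz": [tx, ty, tz], "turn": [ax, ay, az]}, ...]. A call has exactly 5 rows; each row shifts and turns the commanded pose from where the row before left it, along the tool's axes as they then stand; what a row does not reach is not made up. Full scale, the value 1, is 0.3 m for a shift and 360 degrees for a turn. A row lasts 1/10 s, in which the tool goes at most 50 mm and 8.59 degrees, less where a joint would pass 70% of its speed; a pose out of reach is approached as far as the arm can. A call with a number of a shift or a turn outside -1 to 1 is refused whole. A call with a gripper value outside its range is refused whole. The fingers move at their own pace and stop on an object; "force" is the grip in N (left out, the last holds). Time passes only in rows, so rows that do not move let the fingers close, or fill a call up. It gives the time, the measured TCP pose, the force and the opening at its end, in the units of the state.
- observe(): the state, without advancing time (a new reading comes with each control period).
- get_image(name): name is "scene" or "top" or "wrist"; returns the picture (420x560x3 uint8, blue, green, red); there is no depth.
- get_calibration(name): a dict with "K" (3x3 intrinsics, pixels), "D" ([k1, k2, p1, p2, k3] as OpenCV has them; the pictures are not rectified), "origin" and "orientation" of the camera in the world; the wrist camera has in their place "tool_from_camera" (4x4, takes a point from camera to tool coordinates, whose origin is the TCP and whose axes are the tool frame's). Camera axes: x right, y down, z forward; pixel columns grow to the right and rows downward; lengths in m; the calibration is good to about 2 mm. A picture is of the moment at which its call begins: read the wrist's pose just before it. get_calibration takes no time and is no camera call.
- close_job(): hands the job in, once; it reports no verdict.
Trained networks look in the newest picture that a camera, given by its name, has taken for a name from the list of things; names that differ only in an ending like _2 or _b are one class to them, and where a whole thing is asked for, a point or a joint stands for the part that bears it (a point fixed in the world has none). Each returns a list of dicts, best first, with "confidence" (0 to 1); they miss things now and then, are a little off and sometimes report something else, mostly with a low value. They report only what shows in the picture. A call takes as long as a camera call. They do not tell look-alikes from the thing itself.
- search_frame(camera, name): "xyz" ([x, y, z] in m, in world coordinates, good to about 4 mm: the middle of the surface that is visible of it).
The state is a dict: "time": time; "joint_positions": joint angles; "qvel": joint speeds; "tau": joint torques, N m; "tool_pos": TCP position; "ee_rot": TCP orientation; "force": force on the tool from outside, world axes, zero at the start; "torque": the same for the moment, N m; "grip_width": finger opening in m.
Only numpy, scipy, OpenCV 4.12 (cv2) and the standard library are available. Lean on these libraries where they do the work, as an engineer would, in place of code of your own. Each camera call takes 0.05 s, during which the arm holds its last target.

TASK

Load the bench for the next run: stand each of the four closed containers (wide round bottle, slim sample tube, square bottle, oblong slide box) in the one nest whose recess has the shape and size of its base, upright and flat on the nest's floor inside the rim, and let go of it. Keep the containers upright and set them down rather than dropping them, and leave the glass beaker and the orange tip rack where they are.

Things in the scene. Friction and masses are not known exactly. Their poses are not given: they have to be found in the camera images.
- round_bottle: Wide round bottle, off-white plastic with a narrower grey screw cap, closed, loose, standing; about 160 g. Body 56 mm in diameter, straight from the base to 60 mm high; cap 38 mm in diameter; 85 mm high in all. Origin: centre of its underside, z up.
- sample_tube: Slim round flat-bottomed sample tube, off-white plastic with a grey screw cap, closed, loose, standing; about 70 g. Body 32 mm in diameter up to 66 mm high; cap 34 mm in diameter; 85 mm high in all. Origin: centre of its underside, z up.
- square_bottle: Square bottle, off-white plastic with a round grey screw cap, closed, loose, standing; about 140 g. Body 46 x 46 mm with its sides along x and y, straight from the base to 62 mm high; cap 32 mm in diameter; 85 mm high in all. Origin: centre of its underside, z up.
- slide_box: Oblong closed slide box, off-white plastic with a grey panel on top, loose, lying on its base; about 120 g. 84 mm along its x, 36 mm along its y, 46 mm high. Origin: centre of its underside, z up.
- large_round_nest: Large round nest. Recess 70 mm in diameter (80 mm outside). All nests are fixed white trays with a grey floor: floor 5 mm above the bench, rim 8 mm above that floor (13 mm above the bench), rim wall 5 mm thick. Origin: centre of its underside, on the bench, z up.
- small_round_nest: Small round nest. Recess 46 mm in diameter (56 mm outside). All nests are fixed white trays with a grey floor: floor 5 mm above the bench, rim 8 mm above that floor (13 mm above the bench), rim wall 5 mm thick. Origin: centre of its underside, on the bench, z up.
- square_nest: Square nest. Recess 60 x 60 mm (70 x 70 mm outside), sides along its x and y. All nests are fixed white trays with a grey floor: floor 5 mm above the bench, rim 8 mm above that floor (13 mm above the bench), rim wall 5 mm thick. Origin: centre of its underside, on the bench, z up.
- oblong_nest: Oblong nest. Recess 98 mm along its x and 50 mm along its y (108 x 60 mm outside). All nests are fixed white trays with a grey floor: floor 5 mm above the bench, rim 8 mm above that floor (13 mm above the bench), rim wall 5 mm thick. Origin: centre of its underside, on the bench, z up.
- beaker: Bystander: open glass beaker, 72 mm in diameter at the rim, 85 mm high, empty, loose. Leave it alone. Origin: centre of its underside, z up.
- tip_rack: Bystander: orange pipette tip rack, 82 mm along its x, 120 mm along its y, 48 mm high, loose. Leave it alone. Origin: centre of its underside, z up.
Mind the look-alikes: they are no part of the job. Leave any green, pink or turquoise look-alike of the round_bottle alone.

How it is judged:
At the end, for the whole second after the job is handed in: Each container stands in its matching nest: its origin within 12 mm horizontally of the nest's, its underside on the nest's floor (2 to 8 mm above the bench), upright within 0.08 rad, at rest (horizontal distance between round_bottle and large_round_nest below 0.012 m and z of round_bottle in the frame of large_round_nest between 0.002 and 0.008 m and angle between each of round_bottle, sample_tube, square_bottle, slide_box's own z axis and vertical below 0.08 rad and linear speed of each of round_bottle, sample_tube, square_bottle, slide_box below 0.02 m/s and angular speed of each of round_bottle, sample_tube, square_bottle, slide_box below 0.2 rad/s and horizontal distance between sample_tube and small_round_nest below 0.012 m and z of sample_tube in the frame of small_round_nest between 0.002 and 0.008 m and horizontal distance between square_bottle and square_nest below 0.012 m and z of square_bottle in the frame of square_nest between 0.002 and 0.008 m and horizontal distance between slide_box and oblong_nest below 0.012 m and z of slide_box in the frame of oblong_nest between 0.002 and 0.008 m); the robot touches nothing.
It fails at once if a container is tipped by more than 35 degrees (angle between any of round_bottle, sample_tube, square_bottle, slide_box's own z axis and vertical above 0.61 rad).
It fails at once if a container is dropped or knocked so that it moves faster than 0.65 m/s out of the fingers (a fall of more than 2 cm) ((linear speed of round_bottle above 0.65 m/s and contact force between round_bottle and the fingers below 0.05 N) or (linear speed of sample_tube above 0.65 m/s and contact force between sample_tube and the fingers below 0.05 N) or (linear speed of square_bottle above 0.65 m/s and contact force between square_bottle and the fingers below 0.05 N) or (linear speed of slide_box above 0.65 m/s and contact force between slide_box and the fingers below 0.05 N)).
It fails at once if the beaker is moved by more than 20 mm or tipped (distance of beaker from where it was at the start of the episode above 0.02 m or angle between beaker's own z axis and vertical above 0.3 rad).
It fails at once if the tip rack is moved by more than 20 mm or tipped (distance of tip_rack from where it was at the start of the episode above 0.02 m or angle between tip_rack's own z axis and vertical above 0.3 rad).
It also fails if it takes over 104 s, if anything falls off the work surface, if the arm or the gripper's body presses on something with over 40 N, if the wrist force passes 120 N, or if a joint passes its speed limit or range.

## Working session

There is one attempt and no reset: what is moved stays moved. The work goes in short steps, Python scripts to look and compute and a tool call to move; the robot and the scene stay as the last step left them, time stands still between calls to the robot, and variables do not carry over. Pictures are saved under pics/ and viewed, and the job is handed in when it is done.

Besides the shell and the picture viewer there is one more tool, called after "Request:" as a command line: name --argument value ..., lists and objects as JSON in quotes. play_rows: Moves the arm, as the interface text tells. Its arguments: {"type":"object","properties":{"deltas":{"type":"array"},"force":{"type":"number"}},"required":["deltas"]}

```bash
mkdir -p pics; ls; python3 - <<'E'
from station import *
import cv2,json
s=observe();print(s)
for n in ["scene","top","wrist"]:
    cv2.imwrite(f"pics/{n}0.png",get_image(n)); print(n,get_calibration(n))
print(observe()["time"])
E
```

```text
pics
{'time': 0.0, 'joint_positions': array([ 1.20339544e+00,  1.24526356e-01,  1.65164502e+00,  4.06866280e-06,
        1.36748826e+00, -8.25974309e-02]), 'qvel': array([-0.0010976 , -0.00164829,  0.00193873, -0.00022984,  0.00245979,
       -0.00089062]), 'tau': array([-1.22088357e-03, -4.23631382e+01, -3.65442467e+01, -1.90341070e-04,
        6.96838557e-03,  7.22546247e-06]), 'tool_pos': array([0.18244062, 0.62325166, 0.23005639]), 'ee_rot': array([-1.6553208 ,  1.56872934, -1.94012508]), 'force': array([-0.8777563 ,  0.64235688,  0.31983282]), 'torque': array([ 0.0052409 , -0.01333796,  0.02151096]), 'grip_width': 0.08516158199930193}
scene {'K': array([[465.68411319,   0.        , 277.41430699],
       [  0.        , 465.68411319, 207.00130781],
       [  0.        ,   0.        ,   1.        ]]), 'D': array([-0.06273545,  0.        ,  0.        ,  0.        ,  0.        ]), 'origin': array([1.14783415, 0.21975199, 0.99792328]), 'orientation': array([-2.56789666, -0.01428701,  1.94344547])}
top {'K': array([[511.2184815 ,   0.        , 277.68989949],
       [  0.        , 511.2
[... 186 characters left out ...]
.0054759 , 1.3485082 ]), 'orientation': array([-2.95396349, -0.00461314, -1.5579988 ])}
wrist {'K': array([[357.76837879,   0.        , 276.14881895],
       [  0.        , 357.76837879, 210.68805274],
       [  0.        ,   0.        ,   1.        ]]), 'D': array([-0.09186377,  0.        ,  0.        ,  0.        ,  0.        ]), 'tool_from_camera': array([[ 2.33703336e-05, -2.84496574e-01,  9.58677057e-01,
        -1.43494461e-01],
       [ 9.99999950e-01,  3.09428554e-04,  6.74481888e-05,
        -1.59133788e-05],
       [-3.15830834e-04,  9.58677007e-01,  2.84496567e-01,
        -7.23671035e-02],
       [ 0.00000000e+00,  0.00000000e+00,  0.00000000e+00,
         1.00000000e+00]])}
0.15
```

View pics/top0.png

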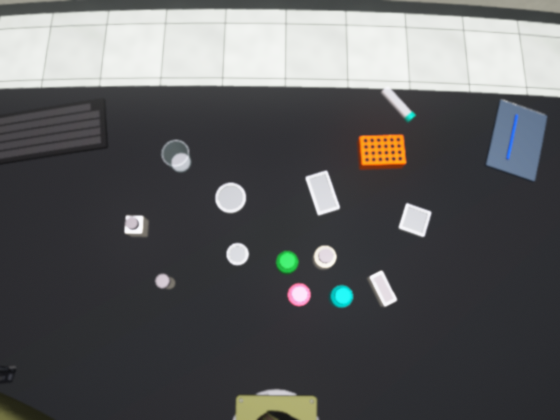

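View pics/scene0.png

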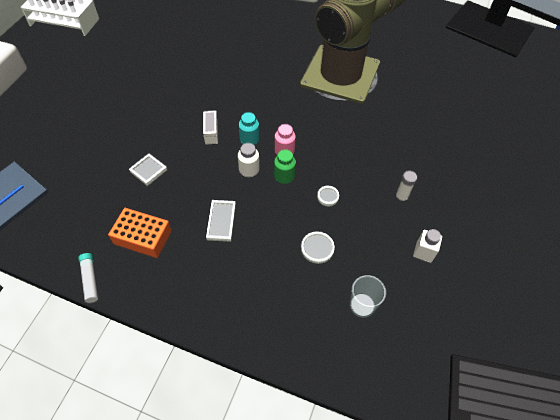

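View pics/wrist0.png

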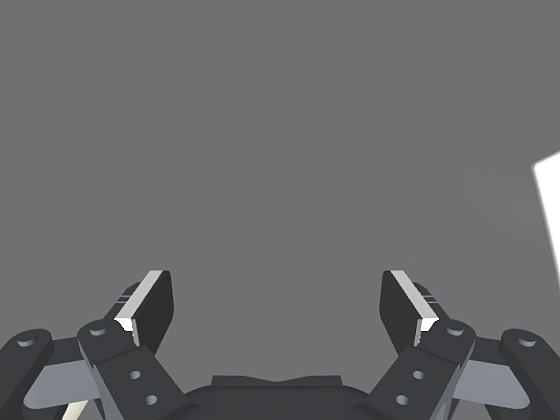

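```bash
python3 - <<'E'
from station import *
for c in ["top","scene"]:
  for n in "round_bottle sample_tube square_bottle slide_box large_round_nest small_round_nest square_nest oblong_nest beaker tip_rack".split():
    print(c,n,[(round(d["confidence"],2),d["xyz"].round(3).tolist() if hasattr(d["xyz"],'round') else d["xyz"]) for d in search_frame(c,n)])
print(observe()["time"])
E
```

```text
top round_bottle [(0.75, [0.4338, -0.0229, 0.0691]), (0.73, [0.4487, -0.1178, 0.0708]), (0.71, [0.3575, -0.0492, 0.0698]), (0.55, [0.3533, -0.1595, 0.0659])]
top sample_tube [(0.58, [0.3852, 0.283, 0.0815])]
top square_bottle [(0.97, [0.5301, 0.3672, 0.0627])]
top slide_box [(0.65, [0.3766, -0.2608, 0.0423])]
top large_round_nest [(0.9, [0.6174, 0.1339, 0.0065])]
top small_round_nest [(0.83, [0.4624, 0.1092, 0.0035])]
top square_nest [(0.91, [0.5627, -0.3675, 0.0018])]
top oblong_nest [(0.67, [0.6349, -0.1157, 0.0013])]
top beaker [(0.92, [0.7212, 0.2796, 0.0473])]
top tip_rack [(0.81, [0.7387, -0.2724, 0.049])]
scene round_bottle [(0.94, [0.4717, -0.1145, 0.0565]), (0.87, [0.4603, -0.0125, 0.0648]), (0.62, [0.3708, -0.1532, 0.0597]), (0.56, [0.3732, -0.049, 0.0662])]
scene sample_tube [(0.88, [0.4021, 0.2867, 0.0622])]
scene square_bottle [(0.94, [0.543, 0.3733, 0.0636]), (0.17, [0.6366, -0.1153, 0.0073])]
scene slide_box [(0.68, [0.3957, -0.2585, 0.0444]), (0.51, [0.4026, 0.2882, 0.0648])]
scene large_round_nest [(0.78, [0.6174, 0.1293, 0.0028])]
scene small_round_nest [(0.85, [0.4667, 0.1079, 0.0042])]
scene square_nest [(0.73, [0.5642, -0.3664, 0.0082])]
scene oblong_nest [(0.72, [0.6411, -0.1131, 0.0051])]
scene beaker [(0.61, [0.7009, 0.2755, 0.0492]), (0.57, [0.5451, 0.3707, 0.0608])]
scene tip_rack [(0.96, [0.7549, -0.2638, 0.0483]), (0.36, [0.4048, 0.2862, 0.0629])]
1.15
```

```bash
cat > h.py <<'E'
import numpy as np,cv2
from station import *
from scipy.spatial.transform import Rotation as R
def cam(n,s=None):
    c=get_calibration(n)
    if n=="wrist":
        T=np.eye(4);T[:3,:3]=R.from_euler('xyz',s["ee_rot"]).as_matrix();T[:3,3]=s["tool_pos"]
        return c["K"],c["D"],T@c["tool_from_camera"]
    T=np.eye(4);T[:3,:3]=R.from_euler('xyz',c["orientation"]).as_matrix();T[:3,3]=c["origin"]
    return c["K"],c["D"],T
def pix2w(C,uv,z):
    K,D,T=C
    p=cv2.undistortPoints(np.array(uv,float).reshape(-1,1,2),K,D).reshape(-1,2)
    d=np.c_[p,np.ones(len(p))]@T[:3,:3].T
    o=T[:3,3]
    return o+d*((z-o[2])/d[:,2])[:,None]
def w2pix(C,P):
    K,D,T=C
    Ti=np.linalg.inv(T);r=cv2.Rodrigues(Ti[:3,:3])[0]
    return cv2.projectPoints(np.array(P,float).reshape(-1,3),r,Ti[:3,3],K,D)[0].reshape(-1,2)
E
python3 - <<'E'
from h import *
im=cv2.imread("pics/top0.png")
pts={"rb":(325,257),"sq":(135,226),"tube":(165,282),"box":(383,289),"ln":(231,198),"sn":(237,254),"sqn":(415,220),"on":(323,193)}
t=[]
for k,(u,v) in pts.items():
    c=cv2.resize(im[v-28:v+28,u-28:u+28],(196,196),interpolation=cv2.INTER_NEAREST)
    cv2.putText(c,k,(3,15),0,.5,(0,255,255),1);t.append(c)
cv2.imwrite("pics/crops0.png",np.vstack([np.hstack(t[:4]),np.hstack(t[4:])]))
E
```

```text
(no output)
```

View pics/crops0.png

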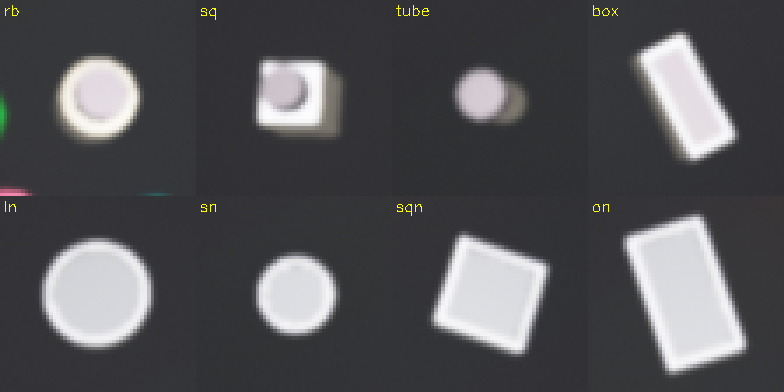

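```bash
cat > fit.py <<'E'
from h import *
from scipy.optimize import minimize
def circ(r,z): 
    a=np.linspace(0,2*np.pi,48,endpoint=False);return np.c_[r*np.cos(a),r*np.sin(a),0*a+z]
def rect(a,b,z): return np.array([[a/2,b/2,z],[a/2,-b/2,z],[-a/2,-b/2,z],[-a/2,b/2,z]])
P={"round_bottle":([np.r_[circ(.028,0),circ(.028,.06)],np.r_[circ(.019,.06),circ(.019,.085)]],0),
"sample_tube":([np.r_[circ(.016,0),circ(.016,.066)],np.r_[circ(.017,.066),circ(.017,.085)]],0),
"square_bottle":([np.r_[rect(.046,.046,0),rect(.046,.046,.062)],np.r_[circ(.016,.062),circ(.016,.085)]],1),
"slide_box":([np.r_[rect(.084,.036,0),rect(.084,.036,.046)]],1),
"large_round_nest":([np.r_[circ(.04,0),circ(.04,.013)]],0),
"small_round_nest":([np.r_[circ(.028,0),circ(.028,.013)]],0),
"square_nest":([np.r_[rect(.07,.07,0),rect(.07,.07,.013)]],1),
"oblong_nest":([np.r_[rect(.108,.06,0),rect(.108,.06,.013)]],1)}
S=4
def sil(C,parts,x,y,yaw,z0,o,n):
    m=np.zeros((n*S,n*S),np.uint8);c,s=np.cos(yaw),np.sin(yaw)
    for p in parts:
        w=np.c_[c*p[:,0]-s*p[:,1]+x,s*p[:,0]+c*p[:,1]+y,p[:,2]+z0]
        q=(w2pix(C,w)-o+.5)*S-.5
        h=cv2.convexHull(np.round(q*16).astype(np.int32))
        cv2.fillConvexPoly(m,h,255,cv2.LINE_AA,4)
    return cv2.resize(m,(n,n),interpolation=cv2.INTER_AREA)/255.
def fit(C,im,name,g,th=75,z0=0,half=30,sat=60,yaws=None):
    parts,hy=P[name]
    c0=w2pix(C,[[g[0],g[1],.02+z0]])[0];o=np.round(c0)-half;n=2*half+1
    u,v=o.astype(int)
    cr=im[v:v+n,u:u+n].astype(int)
    mx,mn=cr.max(2),cr.min(2)
    m=((mx>th)&(mx-mn<sat)).astype(np.uint8)
    k,l,st,ce=cv2.connectedComponentsWithStats(m)
    # component(s) near centre
    d=[np.min(np.hypot(*(np.argwhere(l==i)-half).T)) for i in range(1,k) if True]
    i=1+int(np.argmin(np.array(d)-0.01*st[1:,4]))
    m=(l==i).astype(float)
    best=None
    for y0 in (yaws if yaws is not None else (np.arange(0,np.pi,np.pi/8) if hy else [0])):
        f=lambda p:np.sum((sil(C,parts,g[0]+p[0]/100,g[1]+p[1]/100,y0+(p[2]/10 if hy else 0),z0,o,n)-m)**2)
        s0=np.array([[0,0,0],[1,0,0],[0,1,0],[0,0,2]])[:3+hy,:2+hy]
        r=minimize(f,np.zeros(2+hy),method="Nelder-Mead",options=dict(initial_simplex=s0,xatol=.01,fatol=.05,maxiter=200))
        if best is None or r.fun<best[0]: best=(r.fun,g[0]+r.x[0]/100,g[1]+r.x[1]/100,(y0+r.x[2]/10)if hy else 0)
    return best,m.sum()
E
python3 - <<'E'
from fit import *
G={"round_bottle":(.449,-.118),"sample_tube":(.39,.285),"square_bottle":(.53,.367),"slide_box":(.377,-.26),"large_round_nest":(.617,.132),"small_round_nest":(.464,.109),"square_nest":(.563,-.367),"oblong_nest":(.637,-.115)}
for c in ["top","scene"]:
    im=cv2.imread(f"pics/{c}0.png");C=cam(c)
    for n,g in G.items():
        b,a=fit(C,im,n,g); print(c,n,"res %.1f area %d  x %.4f y %.4f yaw %.1f"%(b[0],a,b[1],b[2],np.degrees(b[3])))
E
```

```text
top round_bottle res 52.3 area 514  x 0.4562 y -0.1185 yaw 0.0
top sample_tube res 28.3 area 270  x 0.3863 y 0.2896 yaw 0.0
top square_bottle res 32.8 area 531  x 0.5320 y 0.3763 yaw 90.8
top slide_box res 66.6 area 675  x 0.3771 y -0.2701 yaw 26.9
top large_round_nest res 112.1 area 851  x 0.6156 y 0.1315 yaw 0.0
top small_round_nest res 80.1 area 468  x 0.4641 y 0.1087 yaw 0.0
top square_nest res 120.8 area 859  x 0.5623 y -0.3677 yaw 74.8
top oblong_nest res 154.1 area 1110  x 0.6321 y -0.1168 yaw 20.3
scene round_bottle res 39.8 area 603  x 0.4546 y -0.1196 yaw 0.0
scene sample_tube res 164.1 area 221  x 0.4091 y 0.2850 yaw 0.0
scene square_bottle res 51.1 area 663  x 0.5302 y 0.3749 yaw 88.5
scene slide_box res 8.4 area 479  x 0.3764 y -0.2700 yaw 26.8
scene large_round_nest res 12.4 area 880  x 0.6160 y 0.1301 yaw 0.0
scene small_round_nest res 7.7 area 377  x 0.4640 y 0.1070 yaw 0.0
scene square_nest res 23.1 area 705  x 0.5618 y -0.3675 yaw 71.2
scene oblong_nest res 24.3 area 1042  x 0.6339 y -0.1177 yaw 198.2
```

```bash
cat > plan.py <<'E'
from h import *
import sys
def Rd(yaw): # x down, y = jaw axis at yaw
    y=np.array([np.cos(yaw),np.sin(yaw),0]);x=np.array([0,0,-1.]);return np.c_[x,y,np.cross(x,y)]
def plan(x,y,z,yawdeg,mm=40,equiv=180):
    s=observe();A=R.from_euler('xyz',s["ee_rot"]).as_matrix();p=np.array(s["tool_pos"])
    cur=np.degrees(np.arctan2(A[1,1],A[0,1]))
    print("t %.2f pos %s jawyaw %.1f tilt %.2f q6 %.2f F %s w %.4f"%(s["time"],p.round(4),cur,np.degrees(np.arccos(-A[2,0])),s["joint_positions"][5],np.round(s["force"],1),s["grip_width"]))
    if x is None:return
    d=(yawdeg-cur+equiv/2)%equiv-equiv/2; print("yaw change",round(d,1))
    B=Rd(np.radians(cur+d)); rv=R.from_matrix(A.T@B).as_rotvec()
    dp=np.array([x,y,z])-p
    n=int(max(np.ceil(np.linalg.norm(dp)*1000/mm),np.ceil(np.degrees(np.linalg.norm(rv))/8),1));n=-(-n//5)*5
    print("rows",n,"turn",np.round(np.degrees(rv)/360/n,4).tolist())
    # straight world line: per-row tool-frame shift
    for i in range(n):
        Ri=A@R.from_rotvec(rv*i/n).as_matrix()
        print([round(v,3) for v in (Ri.T@(dp/n)/.3)],end=" ")
    print()
if __name__=="__main__":
    a=sys.argv[1:]
    if a: plan(*map(float,a))
    else: plan(None,0,0,0)
E
python3 plan.py 0.531 0.3755 0.15 0 40 90
```

```text
t 1.15 pos [0.1826 0.6238 0.2313] jawyaw 73.7 tilt 0.00 q6 -0.08 F [ 0.4 -0.3  0.1] w 0.0853
yaw change 16.3
rows 15 turn [-0.003, -0.0, 0.0]
[np.float64(0.018), np.float64(-0.031), np.float64(0.09)] [np.float64(0.018), np.float64(-0.033), np.float64(0.089)] [np.float64(0.018), np.float64(-0.035), np.float64(0.089)] [np.float64(0.018), np.float64(-0.036), np.float64(0.088)] [np.float64(0.018), np.float64(-0.038), np.float64(0.087)] [np.float64(0.018), np.float64(-0.04), np.float64(0.086)] [np.float64(0.018), np.float64(-0.041), np.float64(0.086)] [np.float64(0.018), np.float64(-0.043), np.float64(0.085)] [np.float64(0.018), np.float64(-0.044), np.float64(0.084)] [np.float64(0.018), np.float64(-0.046), np.float64(0.083)] [np.float64(0.018), np.float64(-0.048), np.float64(0.082)] [np.float64(0.018), np.float64(-0.049), np.float64(0.081)] [np.float64(0.018), np.float64(-0.051), np.float64(0.08)] [np.float64(0.018), np.float64(-0.052), np.float64(0.079)] [np.float64(0.018), np.float64(-0.054), np.float64(0.078)]
```

Request:
play_rows --deltas '[{"jaw": 1, "xyz": [0, 0, 0], "turn": [-0.009, 0, 0]}, {"jaw": 1, "xyz": [0, 0, 0], "turn": [-0.009, 0, 0]}, {"jaw": 1, "xyz": [0, 0, 0], "turn": [-0.009, 0, 0]}, {"jaw": 1, "xyz": [0, 0, 0], "turn": [-0.009, 0, 0]}, {"jaw": 1, "xyz": [0, 0, 0], "turn": [-0.009, 0, 0]}]'

```text
time: 1.65
tool_pos: [0.1827, 0.6238, 0.2313]
ee_rot: [-1.621, 1.571, -1.621]
force: [-0.1, 0.5, -0.8]
grip_width: 0.0852
```

```bash
sed -i 's/round(v,3) for v/round(float(v),3) for v/' plan.py
sed -i 's/^    # straight.*/    print("total tool shift",((A.T@dp)\/.3).round(3).tolist());return/' plan.py; python3 plan.py 0.531 0.3755 0.16 90
```

```text
t 1.65 pos [0.1827 0.6238 0.2313] jawyaw 90.0 tilt 0.00 q6 -0.37 F [-0.1  0.5 -0.8] w 0.0852
yaw change -0.0
rows 15 turn [0.0, -0.0, 0.0]
total tool shift [0.238, -0.828, 1.161]
```

Request:
play_rows --deltas '[{"jaw": 1, "xyz": [0.024, -0.083, 0.116], "turn": [0, 0, 0]}, {"jaw": 1, "xyz": [0.024, -0.083, 0.116], "turn": [0, 0, 0]}, {"jaw": 1, "xyz": [0.024, -0.083, 0.116], "turn": [0, 0, 0]}, {"jaw": 1, "xyz": [0.024, -0.083, 0.116], "turn": [0, 0, 0]}, {"jaw": 1, "xyz": [0.024, -0.083, 0.116], "turn": [0, 0, 0]}]'

```text
time: 2.15
tool_pos: [0.3576, 0.4979, 0.1952]
ee_rot: [0.829, 1.57, 0.827]
force: [-0.5, 0.2, 0.5]
grip_width: 0.0853
```

Request:
play_rows --deltas '[{"jaw": 1, "xyz": [0.024, -0.083, 0.116], "turn": [0, 0, 0]}, {"jaw": 1, "xyz": [0.024, -0.083, 0.116], "turn": [0, 0, 0]}, {"jaw": 1, "xyz": [0.024, -0.083, 0.116], "turn": [0, 0, 0]}, {"jaw": 1, "xyz": [0.024, -0.083, 0.116], "turn": [0, 0, 0]}, {"jaw": 1, "xyz": [0.024, -0.083, 0.116], "turn": [0, 0, 0]}]'

```text
time: 2.65
tool_pos: [0.5315, 0.3729, 0.1593]
ee_rot: [0.688, 1.57, 0.686]
force: [0.4, -0.4, 0.4]
grip_width: 0.0853
```

```bash
python3 plan.py 0.531 0.3755 0.03 90; python3 - <<'E'
from h import *
cv2.imwrite("pics/w1.png",get_image("wrist"));
E
```

```text
t 2.65 pos [0.5315 0.3729 0.1593] jawyaw 89.9 tilt 0.03 q6 -1.04 F [ 0.4 -0.4  0.4] w 0.0853
yaw change 0.1
rows 5 turn [-0.0001, 0.0, -0.0]
total tool shift [0.431, 0.008, -0.002]
```

View pics/w1.png

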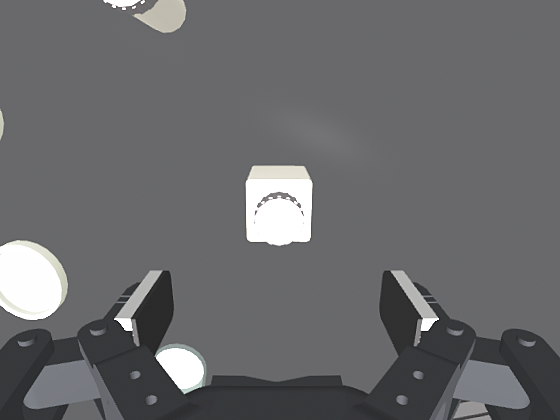

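```bash
python3 - <<'E'
from fit import *
s=observe();C=cam("wrist",s)
im=cv2.imread("pics/w1.png")
print(w2pix(C,[[.531,.3755,.085],[.531,.3755,.0],s["tool_pos"]]))
b,a=fit(C,im,"square_bottle",(.531,.3755),th=140,half=60,yaws=[0]);print(b,a)
for n,g in {"large_round_nest":(.616,.131)}.items():
    pass
E
```

```text
[[287.30052664 215.70492328]
 [284.68492575 186.07824327]
 [276.13065149 275.09110357]]
(np.float64(298.88255286428296), np.float64(0.5352561337692342), np.float64(0.3698034250613983), np.float64(-0.025270155224936114)) 4811.0
```

Request:
play_rows --deltas '[{"jaw": 1, "xyz": [0.086, 0, 0.001], "turn": [0, 0, 0]}, {"jaw": 1, "xyz": [0.086, 0, 0.001], "turn": [0, 0, 0]}, {"jaw": 1, "xyz": [0.086, 0, 0.001], "turn": [0, 0, 0]}, {"jaw": 1, "xyz": [0.086, 0, 0.001], "turn": [0, 0, 0]}, {"jaw": 1, "xyz": [0.086, 0, 0.001], "turn": [0, 0, 0]}]'

```text
time: 3.2
tool_pos: [0.5316, 0.3742, 0.0295]
ee_rot: [0.519, 1.571, 0.517]
force: [-0.2, 0.5, -0.4]
grip_width: 0.0856
```

Request:
play_rows --deltas '[{"jaw": -0.2, "xyz": [0, 0, 0], "turn": [0, 0, 0]}, {"jaw": -0.2, "xyz": [0, 0, 0], "turn": [0, 0, 0]}, {"jaw": -0.2, "xyz": [0, 0, 0], "turn": [0, 0, 0]}, {"jaw": -0.2, "xyz": [0, 0, 0], "turn": [0, 0, 0]}, {"jaw": -0.2, "xyz": [0, 0, 0], "turn": [0, 0, 0]}]' --force 30

```text
time: 3.7
tool_pos: [0.5328, 0.3748, 0.0324]
ee_rot: [0.54, 1.567, 0.538]
force: [0.3, 0.3, 3.4]
grip_width: 0.0455
```

```bash
python3 plan.py 0.531 0.3755 0.15 90; python3 - <<'E'
from h import *
cv2.imwrite("pics/w2.png",get_image("wrist"));
E
```

```text
t 3.70 pos [0.5328 0.3748 0.0324] jawyaw 89.9 tilt 0.20 q6 -1.04 F [0.3 0.3 3.4] w 0.0455
yaw change 0.1
rows 5 turn [-0.0001, 0.0001, -0.0001]
total tool shift [-0.392, 0.003, -0.005]
```

View pics/w2.png

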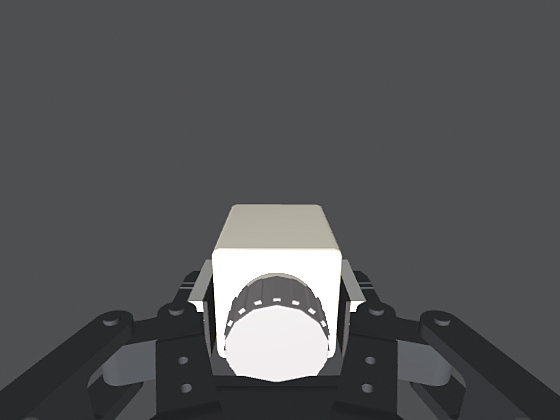

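Request:
play_rows --deltas '[{"jaw": -0.2, "xyz": [-0.04, 0, 0], "turn": [0, 0, 0]}, {"jaw": -0.2, "xyz": [-0.09, 0, 0], "turn": [0, 0, 0]}, {"jaw": -0.2, "xyz": [-0.1, 0, 0], "turn": [0, 0, 0]}, {"jaw": -0.2, "xyz": [-0.1, 0, 0], "turn": [0, 0, 0]}, {"jaw": -0.2, "xyz": [-0.1, 0, 0], "turn": [0, 0, 0]}]' --force 40

```text
time: 4.25
tool_pos: [0.5312, 0.3738, 0.1608]
ee_rot: [-2.621, 1.57, -2.623]
force: [0.3, -0.3, -1.0]
grip_width: 0.0454
```

Request:
play_rows --deltas '[{"jaw": -0.2, "xyz": [0, -0.05, 0], "turn": [0.009, 0, 0]}, {"jaw": -0.2, "xyz": [0, -0.08, 0], "turn": [0.009, 0, 0]}, {"jaw": -0.2, "xyz": [0, -0.1, 0], "turn": [0.009, 0, 0]}, {"jaw": -0.2, "xyz": [0, -0.12, 0], "turn": [0.009, 0, 0]}, {"jaw": -0.2, "xyz": [0, -0.12, 0], "turn": [0.009, 0, 0]}]'

```text
time: 4.75
tool_pos: [0.5119, 0.2336, 0.1597]
ee_rot: [-1.54, 1.571, -1.827]
force: [0.8, -1.2, -1.1]
grip_width: 0.0455
```

```bash
python3 plan.py 0.48 -.34 0.16 73 ; python3 - <<'E'
from h import *
cv2.imwrite("pics/w3.png",get_image("wrist"));
E
```

```text
t 4.75 pos [0.5119 0.2336 0.1597] jawyaw 73.6 tilt 0.01 q6 -0.95 F [ 0.8 -1.2 -1.1] w 0.0455
yaw change -0.6
rows 15 turn [0.0001, 0.0, 0.0]
total tool shift [-0.001, -1.864, 0.438]
```

View pics/w3.png

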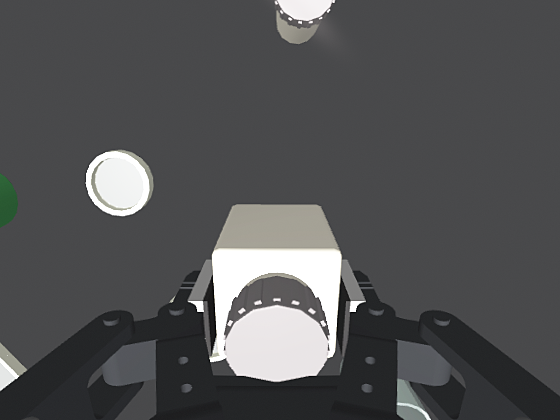

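```bash
python3 plan.py 0.643 -.392 0.16 73 
```

```text
t 4.80 pos [0.5105 0.2293 0.159 ] jawyaw 73.4 tilt 0.28 q6 -0.95 F [ 0.8 -1.1 -2.9] w 0.0456
yaw change -0.4
rows 20 turn [0.0, -0.0, 0.0]
total tool shift [0.005, -1.858, 1.016]
```

Request:
play_rows --deltas '[{"jaw": -0.2, "xyz": [0, -0.124, 0.068], "turn": [0, 0, 0]}, {"jaw": -0.2, "xyz": [0, -0.124, 0.068], "turn": [0, 0, 0]}, {"jaw": -0.2, "xyz": [0, -0.124, 0.068], "turn": [0, 0, 0]}, {"jaw": -0.2, "xyz": [0, -0.124, 0.068], "turn": [0, 0, 0]}, {"jaw": -0.2, "xyz": [0, -0.124, 0.068], "turn": [0, 0, 0]}]'

```text
time: 5.3
tool_pos: [0.5579, 0.026, 0.1599]
ee_rot: [0.534, 1.571, 0.25]
force: [1.5, -0.0, -1.7]
grip_width: 0.0453
```

Request:
play_rows --deltas '[{"jaw": -0.2, "xyz": [0, -0.124, 0.068], "turn": [0, 0, 0]}, {"jaw": -0.2, "xyz": [0, -0.124, 0.068], "turn": [0, 0, 0]}, {"jaw": -0.2, "xyz": [0, -0.124, 0.068], "turn": [0, 0, 0]}, {"jaw": -0.2, "xyz": [0, -0.124, 0.068], "turn": [0, 0, 0]}, {"jaw": -0.2, "xyz": [0, -0.124, 0.068], "turn": [0, 0, 0]}]'

```text
time: 5.8
tool_pos: [0.6036, -0.1812, 0.1598]
ee_rot: [1.896, 1.571, 1.611]
force: [0.1, -0.2, 0.1]
grip_width: 0.0456
```

Request:
play_rows --deltas '[{"jaw": -0.2, "xyz": [0, -0.124, 0.068], "turn": [0, 0, 0]}, {"jaw": -0.2, "xyz": [0, -0.124, 0.068], "turn": [0, 0, 0]}, {"jaw": -0.2, "xyz": [0, -0.124, 0.068], "turn": [0, 0, 0]}, {"jaw": -0.2, "xyz": [0, -0.124, 0.068], "turn": [0, 0, 0]}, {"jaw": -0.2, "xyz": [0, -0.124, 0.068], "turn": [0, 0, 0]}]'

```text
time: 6.3
tool_pos: [0.6492, -0.3882, 0.1596]
ee_rot: [2.641, 1.57, 2.356]
force: [0.4, 0.0, -1.6]
grip_width: 0.0456
```

```bash
python3 - <<'E'
from fit import *
get_image("wrist");s=observe();im=get_image("wrist");C=cam("wrist",s)
cv2.imwrite("pics/w4.png",im);print(s["tool_pos"],w2pix(C,[[.562,-.3675,.013]]))
for th in (75,110,140):print(fit(C,im,"square_nest",(.562,-.3675),th=th,half=75,yaws=np.radians([72])))
E
python3 plan.py .562 -.3675 .16 73
```

```text
[ 0.64923093 -0.39490782  0.15921755] [[278.87049518  79.58469845]]
((np.float64(3244.650334486736), np.float64(0.5619357906497483), np.float64(-0.36704138211296233), np.float64(1.2527748391354208)), np.float64(11896.0))
((np.float64(208.90128412149173), np.float64(0.5620183790078795), np.float64(-0.36734966795940843), np.float64(1.2405553729071632)), np.float64(8773.0))
((np.float64(166.10174548250671), np.float64(0.562185751327126), np.float64(-0.36722722320685103), np.float64(1.2479054881167346)), np.float64(8668.0))
t 6.40 pos [ 0.6488 -0.3917  0.159 ] jawyaw 73.4 tilt 0.09 q6 -1.89 F [ 0.9  0.3 -2. ] w 0.0449
yaw change -0.4
rows 5 turn [0.0002, 0.0, 0.0001]
total tool shift [-0.003, -0.005, -0.3]
```

View pics/w4.png

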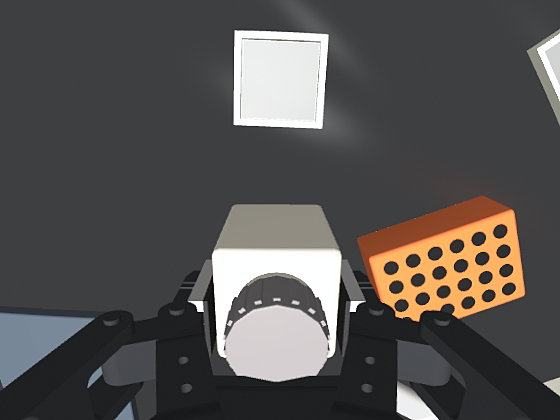

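```bash
python3 - <<'E'
from fit import *
s=dict(tool_pos=[.5328,.3748,.0324],ee_rot=[.540,1.567,.538]);C=cam("wrist",s)
print(pix2w(C,[(277,344)],.085),pix2w(C,[(214,250),(341,250)],.062), pix2w(C,[(233,205),(322,205)],.0))
E
python3 plan.py .562 -.3675 .16 71.3
```

```text
[[0.52928078 0.37496541 0.085     ]] [[0.5081821  0.35339063 0.062     ]
 [0.50829516 0.39713769 0.062     ]] [[0.50963458 0.35286547 0.        ]
 [0.50973532 0.39834043 0.        ]]
t 6.40 pos [ 0.6488 -0.3917  0.159 ] jawyaw 73.4 tilt 0.09 q6 -1.89 F [ 0.9  0.3 -2. ] w 0.0449
yaw change -2.1
rows 5 turn [0.0012, 0.0, 0.0001]
total tool shift [-0.003, -0.005, -0.3]
```

Request:
play_rows --deltas '[{"jaw": -0.2, "xyz": [0, -0.001, -0.03], "turn": [0.0012, 0, 0]}, {"jaw": -0.2, "xyz": [0, -0.001, -0.07], "turn": [0.0012, 0, 0]}, {"jaw": -0.2, "xyz": [0, -0.001, -0.1], "turn": [0.0012, 0, 0]}, {"jaw": -0.2, "xyz": [0, -0.001, -0.07], "turn": [0.0012, 0, 0]}, {"jaw": -0.2, "xyz": [0, -0.001, -0.03], "turn": [0.0012, 0, 0]}]'

```text
time: 6.9
tool_pos: [0.5609, -0.3592, 0.1594]
ee_rot: [2.742, 1.569, 2.42]
force: [0.1, 0.0, -1.7]
grip_width: 0.0453
```

```bash
python3 plan.py .5622 -.3672 .04 71.3
```

```text
t 6.90 pos [ 0.5609 -0.3592  0.1594] jawyaw 71.5 tilt 0.09 q6 -1.90 F [ 0.1  0.  -1.7] w 0.0453
yaw change -0.2
rows 5 turn [0.0001, -0.0, -0.0]
total tool shift [0.398, -0.024, 0.013]
```

Request:
play_rows --deltas '[{"jaw": -0.2, "xyz": [0.07, -0.004, 0], "turn": [0, 0, 0]}, {"jaw": -0.2, "xyz": [0.1, -0.004, 0], "turn": [0, 0, 0]}, {"jaw": -0.2, "xyz": [0.1, -0.004, 0], "turn": [0, 0, 0]}, {"jaw": -0.2, "xyz": [0.05, 0, 0], "turn": [0, 0, 0]}, {"jaw": -0.2, "xyz": [0, 0, 0], "turn": [0, 0, 0]}]'

```text
time: 7.4
tool_pos: [0.5602, -0.3629, 0.0603]
ee_rot: [2.781, 1.565, 2.459]
force: [-0.0, -0.1, -1.2]
grip_width: 0.0455
```

```bash
python3 plan.py .5622 -.3672 .04 71.3;python3 - <<'E'
from h import *
cv2.imwrite("pics/w5.png",get_image("wrist"));
E
python3 plan.py .5622 -.3672 .04 71.3
```

```text
t 7.40 pos [ 0.5602 -0.3629  0.0603] jawyaw 71.6 tilt 0.33 q6 -1.90 F [-0.  -0.1 -1.2] w 0.0455
yaw change -0.3
rows 5 turn [0.0001, -0.0002, -0.0001]
total tool shift [0.068, -0.012, 0.011]
t 7.45 pos [ 0.5614 -0.364   0.0626] jawyaw 71.6 tilt 0.12 q6 -1.90 F [ 1.1 -0.2 -0.6] w 0.0452
yaw change -0.3
rows 5 turn [0.0001, -0.0001, -0.0]
total tool shift [0.075, -0.009, 0.006]
```

View pics/w5.png

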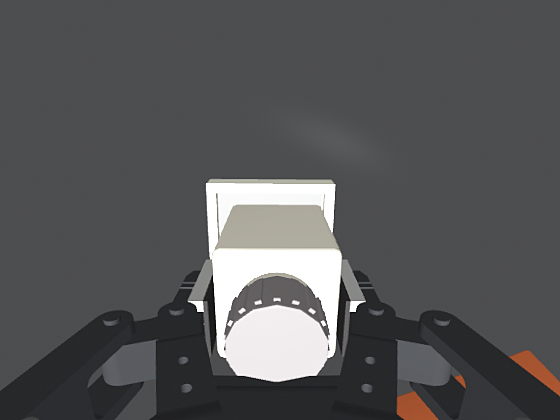

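Request:
play_rows --deltas '[{"jaw": -0.2, "xyz": [0.02, -0.005, 0.003], "turn": [0, 0, 0]}, {"jaw": -0.2, "xyz": [0.02, -0.005, 0.003], "turn": [0, 0, 0]}, {"jaw": -0.2, "xyz": [0.02, 0, 0], "turn": [0, 0, 0]}, {"jaw": -0.2, "xyz": [0.01, 0, 0], "turn": [0, 0, 0]}, {"jaw": -0.2, "xyz": [0.008, 0, 0], "turn": [0, 0, 0]}]'

```text
time: 7.95
tool_pos: [0.5624, -0.3684, 0.0396]
ee_rot: [2.757, 1.57, 2.435]
force: [0.2, -0.4, -0.2]
grip_width: 0.0457
```

Request:
play_rows --deltas '[{"jaw": -0.2, "xyz": [0.004, 0, 0], "turn": [0, 0, 0]}, {"jaw": -0.2, "xyz": [0.002, 0, 0], "turn": [0, 0, 0]}, {"jaw": -0.2, "xyz": [0, 0, 0], "turn": [0, 0, 0]}, {"jaw": -0.2, "xyz": [0, 0, 0], "turn": [0, 0, 0]}, {"jaw": -0.2, "xyz": [0, 0, 0], "turn": [0, 0, 0]}]'

```text
time: 8.45
tool_pos: [0.5627, -0.3685, 0.0384]
ee_rot: [-0.32, 1.57, -0.643]
force: [-0.0, -0.0, -0.3]
grip_width: 0.0454
```

```bash
python3 plan.py .5622 -.3672 .037 71.3;python3 - <<'E'
from h import *
cv2.imwrite("pics/w6.png",get_image("wrist"));
E
python3 plan.py .5622 -.3672 .04 71.3
```

```text
t 8.45 pos [ 0.5627 -0.3685  0.0384] jawyaw 71.5 tilt 0.02 q6 -1.91 F [-0.  -0.  -0.3] w 0.0454
yaw change -0.2
rows 5 turn [0.0001, 0.0, 0.0]
total tool shift [0.005, 0.004, -0.003]
t 8.50 pos [ 0.5627 -0.3685  0.0383] jawyaw 71.5 tilt 0.02 q6 -1.91 F [ 0.1 -0.4 -0.7] w 0.0452
yaw change -0.2
rows 5 turn [0.0001, 0.0, 0.0]
total tool shift [-0.006, 0.004, -0.003]
```

View pics/w6.png

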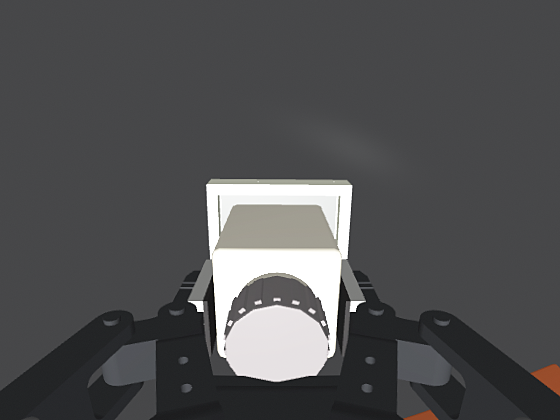

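Request:
play_rows --deltas '[{"jaw": -0.2, "xyz": [0.004, 0, 0], "turn": [0, 0, 0]}, {"jaw": -0.2, "xyz": [0.004, 0, 0], "turn": [0, 0, 0]}, {"jaw": -0.2, "xyz": [0, 0, 0], "turn": [0, 0, 0]}, {"jaw": -0.2, "xyz": [0, 0, 0], "turn": [0, 0, 0]}, {"jaw": -0.2, "xyz": [0, 0, 0], "turn": [0, 0, 0]}]'

```text
time: 9.0
tool_pos: [0.563, -0.3688, 0.0375]
ee_rot: [-0.35, 1.57, -0.672]
force: [-2.3, 0.9, 6.4]
grip_width: 0.0454
```

Request:
play_rows --deltas '[{"jaw": 0.3, "xyz": [0, 0, 0], "turn": [0, 0, 0]}, {"jaw": 0.5, "xyz": [0, 0, 0], "turn": [0, 0, 0]}, {"jaw": 0.7, "xyz": [0, 0, 0], "turn": [0, 0, 0]}, {"jaw": 1, "xyz": [0, 0, 0], "turn": [0, 0, 0]}, {"jaw": 1, "xyz": [0, 0, 0], "turn": [0, 0, 0]}]'

```text
time: 9.5
tool_pos: [0.5625, -0.3684, 0.0355]
ee_rot: [3.014, 1.571, 2.692]
force: [0.6, 0.9, -0.2]
grip_width: 0.0852
```

Request:
play_rows --deltas '[{"jaw": 1, "xyz": [-0.05, 0, 0], "turn": [0, 0, 0]}, {"jaw": 1, "xyz": [-0.1, 0, 0], "turn": [0, 0, 0]}, {"jaw": 1, "xyz": [-0.1, 0, 0], "turn": [0, 0, 0]}, {"jaw": 1, "xyz": [-0.1, 0, 0], "turn": [0, 0, 0]}, {"jaw": 1, "xyz": [-0.1, 0, 0], "turn": [0, 0, 0]}]'

```text
time: 10.0
tool_pos: [0.5627, -0.3685, 0.1734]
ee_rot: [-0.327, 1.569, -0.65]
force: [1.1, -0.1, -0.5]
grip_width: 0.0854
```

```bash
python3 - <<'E'
from fit import *
s=observe();im=get_image("wrist");C=cam("wrist",s)
cv2.imwrite("pics/w7.png",im)
E
python3 plan.py .465 -.313 .16 117
```

```text
t 10.05 pos [ 0.5652 -0.3704  0.1803] jawyaw 71.5 tilt 0.64 q6 -1.91 F [ 1.7 -1.2  4.4] w 0.0852
yaw change 45.5
rows 10 turn [-0.0126, 0.0001, 0.0001]
total tool shift [0.063, 0.076, -0.378]
```

View pics/w7.png

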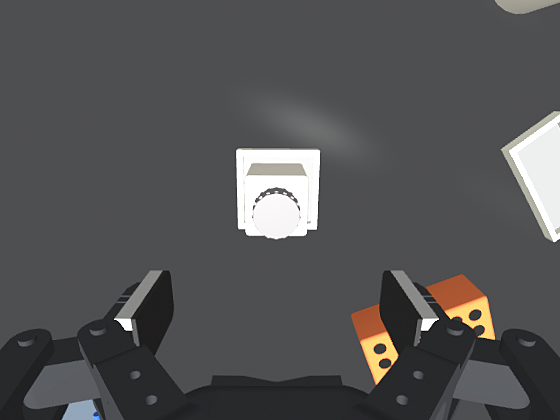

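```bash
python3 plan.py .3768 -.270 .17 -63 40 360
```

```text
t 10.05 pos [ 0.5652 -0.3704  0.1803] jawyaw 71.5 tilt 0.64 q6 -1.91 F [ 1.7 -1.2  4.4] w 0.0852
yaw change -134.5
rows 20 turn [0.0187, 0.0001, -0.0001]
total tool shift [0.027, 0.118, -0.702]
```

Translate in the first call, then turn.

Request:
play_rows --deltas '[{"jaw": 1, "xyz": [0.006, 0.024, -0.14], "turn": [0, 0, 0]}, {"jaw": 1, "xyz": [0.006, 0.024, -0.14], "turn": [0, 0, 0]}, {"jaw": 1, "xyz": [0.006, 0.024, -0.14], "turn": [0, 0, 0]}, {"jaw": 1, "xyz": [0.006, 0.024, -0.14], "turn": [0, 0, 0]}, {"jaw": 1, "xyz": [0.006, 0.024, -0.14], "turn": [0, 0, 0]}]'

```text
time: 10.55
tool_pos: [0.3735, -0.267, 0.1623]
ee_rot: [-0.507, 1.57, -0.83]
force: [-0.3, 0.0, 0.1]
grip_width: 0.0858
```

Request:
play_rows --deltas '[{"jaw": 1, "xyz": [0, 0, 0], "turn": [0.022, 0, 0]}, {"jaw": 1, "xyz": [0, 0, 0], "turn": [0.022, 0, 0]}, {"jaw": 1, "xyz": [0, 0, 0], "turn": [0.022, 0, 0]}, {"jaw": 1, "xyz": [0, 0, 0], "turn": [0.022, 0, 0]}, {"jaw": 1, "xyz": [0, 0, 0], "turn": [0.022, 0, 0]}]'

```text
time: 11.05
tool_pos: [0.3749, -0.2678, 0.1627]
ee_rot: [0.275, 1.569, -0.744]
force: [-0.9, -0.5, 0.3]
grip_width: 0.0858
```

Request:
play_rows --deltas '[{"jaw": 1, "xyz": [0, 0, 0], "turn": [0.022, 0, 0]}, {"jaw": 1, "xyz": [0, 0, 0], "turn": [0.022, 0, 0]}, {"jaw": 1, "xyz": [0, 0, 0], "turn": [0.022, 0, 0]}, {"jaw": 1, "xyz": [0, 0, 0], "turn": [0.022, 0, 0]}, {"jaw": 1, "xyz": [0, 0, 0], "turn": [0.022, 0, 0]}]'

```text
time: 11.55
tool_pos: [0.3749, -0.2678, 0.1626]
ee_rot: [0.952, 1.569, -0.758]
force: [0.5, -0.6, 0.8]
grip_width: 0.0851
```

Request:
play_rows --deltas '[{"jaw": 1, "xyz": [0, 0, 0], "turn": [0.022, 0, 0]}, {"jaw": 1, "xyz": [0, 0, 0], "turn": [0.022, 0, 0]}, {"jaw": 1, "xyz": [0, 0, 0], "turn": [0.022, 0, 0]}, {"jaw": 1, "xyz": [0, 0, 0], "turn": [0.022, 0, 0]}, {"jaw": 1, "xyz": [0, 0, 0], "turn": [0.022, 0, 0]}]'

```text
time: 12.05
tool_pos: [0.375, -0.2678, 0.1626]
ee_rot: [1.689, 1.569, -0.712]
force: [-0.5, 0.6, -0.5]
grip_width: 0.0852
```

```bash
python3 plan.py .3768 -.270 .02 -63 40 360;  python3 - <<'E'
from fit import *
s=observe();im=get_image("wrist");C=cam("wrist",s)
cv2.imwrite("pics/w8.png",im)
for th in (75,110,140):print(fit(C,im,"slide_box",(.3768,-.270),th=th,half=70,yaws=np.radians([27])))
E
python3 plan.py .3768 -.270 .02 -63 40 360
```

```text
t 12.05 pos [ 0.375  -0.2678  0.1626] jawyaw -47.6 tilt 0.08 q6 0.09 F [-0.5  0.6 -0.5] w 0.0852
yaw change -15.4
rows 5 turn [0.0086, -0.0, -0.0]
total tool shift [0.475, 0.009, 0.0]
((np.float64(59.183344867358706), np.float64(0.376969931112291), np.float64(-0.269118882355964), np.float64(0.4571987152709066)), np.float64(5591.0))
((np.float64(48.17125720876586), np.float64(0.37698346989434034), np.float64(-0.26929139875955543), np.float64(0.4609320302424532)), np.float64(5479.0))
((np.float64(91.01316416762783), np.float64(0.37686084727394975), np.float64(-0.26947612235689394), np.float64(0.4608215643952225)), np.float64(5385.0))
t 12.10 pos [ 0.375  -0.2678  0.1627] jawyaw -47.8 tilt 0.09 q6 0.10 F [ 0.3 -0.2 -1. ] w 0.0853
yaw change -15.2
rows 5 turn [0.0084, -0.0, -0.0]
total tool shift [0.476, 0.009, 0.0]
```

View pics/w8.png

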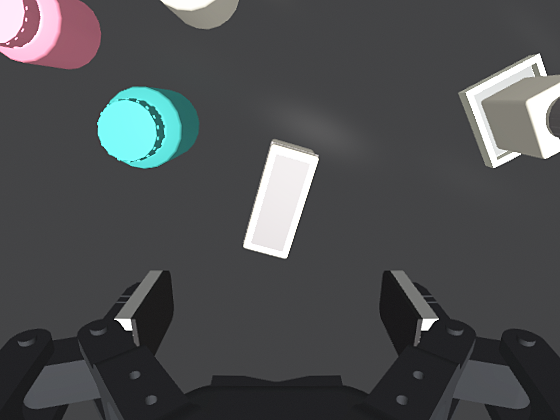

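Request:
play_rows --deltas '[{"jaw": 1, "xyz": [0.03, 0.001, 0], "turn": [0.0088, 0, 0]}, {"jaw": 1, "xyz": [0.03, 0.001, 0], "turn": [0.0088, 0, 0]}, {"jaw": 1, "xyz": [0.03, 0.001, 0], "turn": [0.0088, 0, 0]}, {"jaw": 1, "xyz": [0.03, 0.002, 0], "turn": [0.0088, 0, 0]}, {"jaw": 1, "xyz": [0.03, 0.002, 0], "turn": [0.0088, 0, 0]}]'

```text
time: 12.6
tool_pos: [0.3762, -0.2696, 0.1171]
ee_rot: [1.915, 1.57, -0.757]
force: [-0.6, 0.0, -0.0]
grip_width: 0.0853
```

Request:
play_rows --deltas '[{"jaw": 1, "xyz": [0.1, 0, 0], "turn": [0, 0, 0]}, {"jaw": 1, "xyz": [0.1, 0, 0], "turn": [0, 0, 0]}, {"jaw": 1, "xyz": [0.08, 0, 0], "turn": [0, 0, 0]}, {"jaw": 1, "xyz": [0.04, 0, 0], "turn": [0, 0, 0]}, {"jaw": 1, "xyz": [0.006, 0, 0], "turn": [0, 0, 0]}]'

```text
time: 13.1
tool_pos: [0.3752, -0.2688, 0.0179]
ee_rot: [-1.195, 1.568, 2.417]
force: [0.4, 0.3, 0.4]
grip_width: 0.0855
```

```bash
python3 plan.py .3769 -.2693 .02 -63.6 40 360
```

```text
t 13.10 pos [ 0.3752 -0.2688  0.0179] jawyaw -63.0 tilt 0.15 q6 0.36 F [0.4 0.3 0.4] w 0.0855
yaw change -0.6
rows 5 turn [0.0003, 0.0, 0.0001]
total tool shift [-0.007, 0.004, -0.004]
```

Request:
play_rows --deltas '[{"jaw": -0.5, "xyz": [0, 0, 0], "turn": [0, 0, 0]}, {"jaw": -0.5, "xyz": [0, 0, 0], "turn": [0, 0, 0]}, {"jaw": -0.5, "xyz": [0, 0, 0], "turn": [0, 0, 0]}, {"jaw": -0.5, "xyz": [0, 0, 0], "turn": [0, 0, 0]}, {"jaw": -0.5, "xyz": [0, 0, 0], "turn": [0, 0, 0]}]'

```text
time: 13.6
tool_pos: [0.3769, -0.2702, 0.0203]
ee_rot: [1.93, 1.568, -0.743]
force: [-0.5, 0.5, 5.6]
grip_width: 0.0354
```

```bash
python3 plan.py .3769 -.2693 .02 -63.6 40 360;  python3 - <<'E'
from fit import *
s=observe();im=get_image("wrist");C=cam("wrist",s)
cv2.imwrite("pics/w9.png",im)
E
```

```text
t 13.60 pos [ 0.3769 -0.2702  0.0203] jawyaw -63.1 tilt 0.16 q6 0.36 F [-0.5  0.5  5.6] w 0.0354
yaw change -0.5
rows 5 turn [0.0003, -0.0, -0.0001]
total tool shift [0.001, -0.003, -0.001]
```

View pics/w9.png

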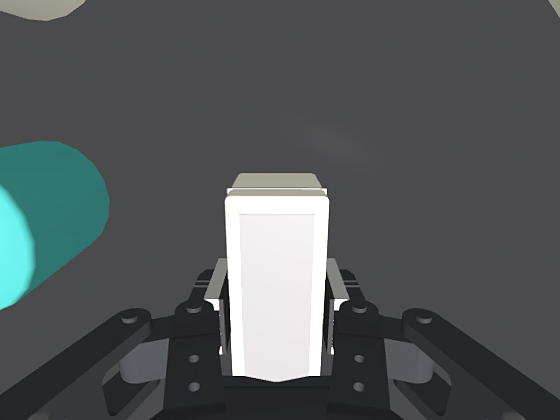

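Request:
play_rows --deltas '[{"jaw": -0.5, "xyz": [-0.04, 0, 0], "turn": [0, 0, 0]}, {"jaw": -0.5, "xyz": [-0.09, 0, 0], "turn": [0, 0, 0]}, {"jaw": -0.5, "xyz": [-0.1, 0, 0], "turn": [0, 0, 0]}, {"jaw": -0.5, "xyz": [-0.1, 0, 0], "turn": [0.011, 0, 0]}, {"jaw": -0.5, "xyz": [-0.14, 0, 0], "turn": [0.011, 0, 0]}]'

```text
time: 14.15
tool_pos: [0.3745, -0.268, 0.1595]
ee_rot: [-1.067, 1.566, 2.403]
force: [0.3, -0.5, -2.7]
grip_width: 0.0355
```

```bash
python3 plan.py .54 -.15 .16 -71 40 360
```

```text
t 14.15 pos [ 0.3745 -0.268   0.1595] jawyaw -71.2 tilt 0.26 q6 0.50 F [ 0.3 -0.5 -2.7] w 0.0355
yaw change 0.2
rows 10 turn [-0.0001, 0.0, 0.0001]
total tool shift [-0.002, -0.195, -0.649]
```

Request:
play_rows --deltas '[{"jaw": -0.5, "xyz": [0, -0.03, -0.1], "turn": [0, 0, 0]}, {"jaw": -0.5, "xyz": [0, -0.045, -0.15], "turn": [0, 0, 0]}, {"jaw": -0.5, "xyz": [0, -0.045, -0.15], "turn": [0, 0, 0]}, {"jaw": -0.5, "xyz": [0, -0.045, -0.15], "turn": [0, 0, 0]}, {"jaw": -0.5, "xyz": [0, -0.03, -0.1], "turn": [0, 0, 0]}]'

```text
time: 14.65
tool_pos: [0.5429, -0.1486, 0.1602]
ee_rot: [-1.694, 1.57, 1.78]
force: [-0.2, -0.6, -1.1]
grip_width: 0.0355
```

Request:
play_rows --deltas '[{"jaw": -0.5, "xyz": [0, 0, 0], "turn": [0, 0, 0]}, {"jaw": -0.5, "xyz": [0, 0, 0], "turn": [0, 0, 0]}, {"jaw": -0.5, "xyz": [0, 0, 0], "turn": [0, 0, 0]}, {"jaw": -0.5, "xyz": [0, 0, 0], "turn": [0, 0, 0]}, {"jaw": -0.5, "xyz": [0, 0, 0], "turn": [0, 0, 0]}]'

```text
time: 15.15
tool_pos: [0.5407, -0.1514, 0.16]
ee_rot: [0.934, 1.571, -1.878]
force: [0.3, -0.0, -0.2]
grip_width: 0.0355
```

```bash
python3 - <<'E'
from fit import *
s=observe();im=get_image("wrist");C=cam("wrist",s)
cv2.imwrite("pics/w10.png",im)
for th in (110,140):print(fit(C,im,"oblong_nest",(.633,-.1175),th=th,half=80,yaws=np.radians([19])))
E
python3 plan.py .634 -.1175 .16 -71 40 360
```

```text
t 15.20 pos [ 0.5408 -0.1513  0.16  ] jawyaw -71.1 tilt 0.00 q6 0.87 F [-0.5 -0.8 -0.7] w 0.0349
yaw change 0.1
rows 5 turn [-0.0001, -0.0, -0.0]
total tool shift [0.0, -0.006, -0.33]bash:  1475 Segmentation fault         python3 - <<'E'
from fit import *
s=observe();im=get_image("wrist");C=cam("wrist",s)
cv2.imwrite("pics/w10.png",im)
for th in (110,140):print(fit(C,im,"oblong_nest",(.633,-.1175),th=th,half=80,yaws=np.radians([19])))
E
```

View pics/w10.png

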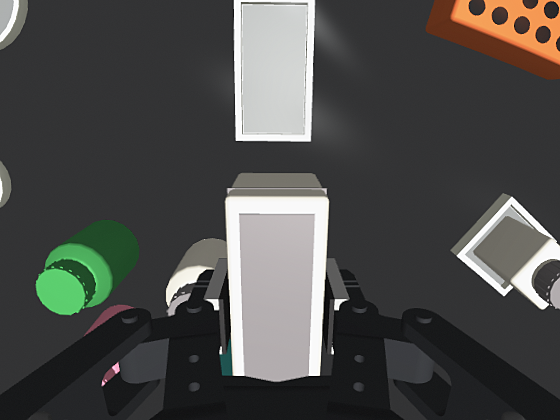

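```bash
python3 - <<'E'
from fit import *
s=dict(tool_pos=[.5408,-.1513,.16],ee_rot=[.934,1.571,-1.878]);C=cam("wrist",s)
im=cv2.imread("pics/w10.png");
im=cv2.copyMakeBorder(im,100,100,100,100,cv2.BORDER_CONSTANT)
P_=pix2w(C,[(235.5,140),(311.5,141.5),(233.5,4),(314.5,4)],.013);print(P_)
a=(P_[0]+P_[1])/2;b=(P_[2]+P_[3])/2;d=(b-a)[:2];d/=np.linalg.norm(d);print(np.degrees(np.arctan2(d[1],d[0])),a[:2]+.054*d)
e=P_[0]-P_[1];print(np.linalg.norm(e),np.degrees(np.arctan2(e[1],e[0]))-90)
E
```

```text
[[ 0.5732361  -0.10569055  0.013     ]
 [ 0.59188235 -0.16389051  0.013     ]
 [ 0.6693904  -0.07371497  0.013     ]
 [ 0.68889697 -0.13080672  0.013     ]]
18.61354374746547 [ 0.63373464 -0.11755463]
0.061113973433408804 17.76455094629408
```

Request:
play_rows --deltas '[{"jaw": -0.5, "xyz": [0, -0.002, -0.04], "turn": [0.001, 0, 0]}, {"jaw": -0.5, "xyz": [0, -0.002, -0.1], "turn": [0, 0, 0]}, {"jaw": -0.5, "xyz": [0, -0.002, -0.1], "turn": [0, 0, 0]}, {"jaw": -0.5, "xyz": [0, 0, -0.07], "turn": [0, 0, 0]}, {"jaw": -0.5, "xyz": [0, 0, -0.02], "turn": [0, 0, 0]}]'

```text
time: 15.7
tool_pos: [0.6367, -0.1165, 0.1599]
ee_rot: [2.942, 1.57, 0.126]
force: [0.3, -0.1, -1.1]
grip_width: 0.0354
```

Request:
play_rows --deltas '[{"jaw": -0.5, "xyz": [0.08, 0, 0], "turn": [0, 0, 0]}, {"jaw": -0.5, "xyz": [0.1, 0, 0], "turn": [0, 0, 0]}, {"jaw": -0.5, "xyz": [0.1, 0, 0], "turn": [0, 0, 0]}, {"jaw": -0.5, "xyz": [0.07, 0, 0], "turn": [0, 0, 0]}, {"jaw": -0.5, "xyz": [0, 0, 0], "turn": [0, 0, 0]}]'

```text
time: 16.2
tool_pos: [0.6313, -0.1167, 0.0505]
ee_rot: [-0.581, 1.562, 2.885]
force: [-0.1, 0.7, -1.8]
grip_width: 0.0354
```

Request:
play_rows --deltas '[{"jaw": -0.5, "xyz": [0, 0, 0], "turn": [0, 0, 0]}, {"jaw": -0.5, "xyz": [0, 0, 0], "turn": [0, 0, 0]}, {"jaw": -0.5, "xyz": [0, 0, 0], "turn": [0, 0, 0]}, {"jaw": -0.5, "xyz": [0, 0, 0], "turn": [0, 0, 0]}, {"jaw": -0.5, "xyz": [0, 0, 0], "turn": [0, 0, 0]}]'

```text
time: 16.7
tool_pos: [0.6351, -0.1175, 0.0559]
ee_rot: [2.544, 1.569, -0.273]
force: [-0.1, 0.0, -1.1]
grip_width: 0.0353
```

```bash
python3 plan.py .6337 -.1176 .0255 -71.6 40 360;  python3 - <<'E'
from fit import *
s=observe();im=get_image("wrist");C=cam("wrist",s)
cv2.imwrite("pics/w11.png",im)
E
```

```text
t 16.70 pos [ 0.6351 -0.1175  0.0559] jawyaw -71.4 tilt 0.08 q6 0.98 F [-0.1  0.  -1.1] w 0.0353
yaw change -0.2
rows 5 turn [0.0001, -0.0, -0.0]
total tool shift [0.101, -0.001, 0.005]
```

View pics/w11.png

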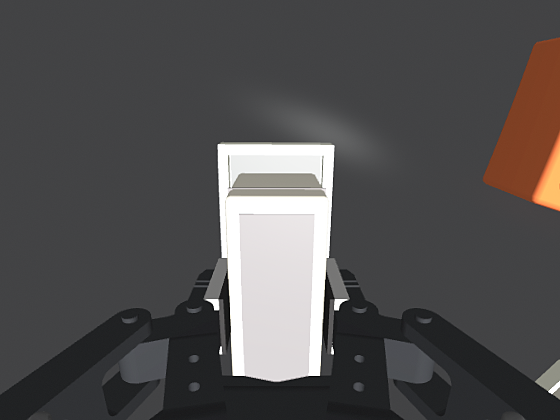

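Request:
play_rows --deltas '[{"jaw": -0.5, "xyz": [0.03, 0, 0.004], "turn": [0, 0, 0]}, {"jaw": -0.5, "xyz": [0.03, 0, 0], "turn": [0, 0, 0]}, {"jaw": -0.5, "xyz": [0.02, 0, 0], "turn": [0, 0, 0]}, {"jaw": -0.5, "xyz": [0.01, 0, 0], "turn": [0, 0, 0]}, {"jaw": -0.5, "xyz": [0.004, 0, 0], "turn": [0, 0, 0]}]'

```text
time: 17.25
tool_pos: [0.6329, -0.1176, 0.0257]
ee_rot: [-0.586, 1.569, 2.88]
force: [-0.3, 0.0, -0.3]
grip_width: 0.0353
```

Request:
play_rows --deltas '[{"jaw": -0.5, "xyz": [0.004, 0, 0], "turn": [0, 0, 0]}, {"jaw": -0.5, "xyz": [0.004, 0, 0], "turn": [0, 0, 0]}, {"jaw": -0.5, "xyz": [0, 0, 0], "turn": [0, 0, 0]}, {"jaw": -0.5, "xyz": [0, 0, 0], "turn": [0, 0, 0]}, {"jaw": -0.5, "xyz": [0, 0, 0], "turn": [0, 0, 0]}]'

```text
time: 17.75
tool_pos: [0.634, -0.1179, 0.0254]
ee_rot: [2.545, 1.57, -0.272]
force: [-3.5, 0.6, 5.0]
grip_width: 0.0356
```

Request:
play_rows --deltas '[{"jaw": 0, "xyz": [0, 0, 0], "turn": [0, 0, 0]}, {"jaw": 0.3, "xyz": [0, 0, 0], "turn": [0, 0, 0]}, {"jaw": 0.6, "xyz": [0, 0, 0], "turn": [0, 0, 0]}, {"jaw": 0.6, "xyz": [0, 0, 0], "turn": [0, 0, 0]}, {"jaw": 0.6, "xyz": [0, 0, 0], "turn": [0, 0, 0]}]'

```text
time: 18.25
tool_pos: [0.6334, -0.1177, 0.0241]
ee_rot: [-0.653, 1.571, 2.814]
force: [-0.3, -0.1, 0.3]
grip_width: 0.0681
```

Request:
play_rows --deltas '[{"jaw": 0.6, "xyz": [-0.05, 0, 0], "turn": [0, 0, 0]}, {"jaw": 0.8, "xyz": [-0.1, 0, 0], "turn": [0, 0, 0]}, {"jaw": 1, "xyz": [-0.1, 0, 0], "turn": [0, 0, 0]}, {"jaw": 1, "xyz": [-0.1, 0, 0], "turn": [0, 0, 0]}, {"jaw": 1, "xyz": [-0.1, 0, 0], "turn": [0, 0, 0]}]'

```text
time: 18.75
tool_pos: [0.6336, -0.1178, 0.162]
ee_rot: [2.55, 1.569, -0.267]
force: [-0.0, -0.1, 0.6]
grip_width: 0.0855
```

```bash
python3 plan.py .455 -.119 .17 -8 40 180;  python3 - <<'E'
from fit import *
im=get_image("wrist")
cv2.imwrite("pics/w12.png",im)
E
```

```text
t 18.75 pos [ 0.6336 -0.1178  0.162 ] jawyaw -71.4 tilt 0.08 q6 0.98 F [-0.  -0.1  0.6] w 0.0855
yaw change 63.4
rows 10 turn [-0.0176, -0.0, -0.0]
total tool shift [-0.028, -0.186, 0.566]
```

View pics/w12.png

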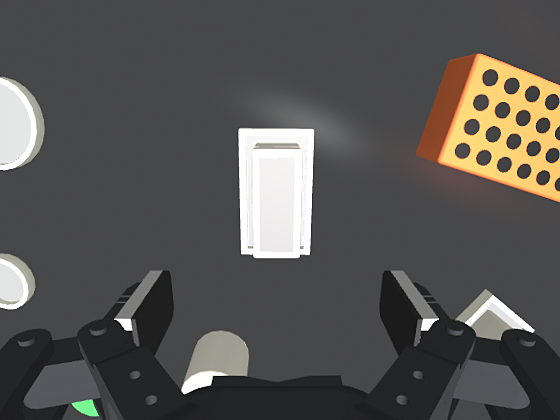

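Request:
play_rows --deltas '[{"jaw": 1, "xyz": [-0.02, -0.037, 0.113], "turn": [0, 0, 0]}, {"jaw": 1, "xyz": [-0.01, -0.037, 0.113], "turn": [0, 0, 0]}, {"jaw": 1, "xyz": [0, -0.037, 0.113], "turn": [0, 0, 0]}, {"jaw": 1, "xyz": [0, -0.037, 0.113], "turn": [0, 0, 0]}, {"jaw": 1, "xyz": [0, -0.037, 0.113], "turn": [0, 0, 0]}]'

```text
time: 19.3
tool_pos: [0.454, -0.1192, 0.1691]
ee_rot: [2.412, 1.569, -0.405]
force: [0.4, 0.2, -0.4]
grip_width: 0.0858
```

Request:
play_rows --deltas '[{"jaw": 1, "xyz": [0, 0, 0], "turn": [-0.0176, 0, 0]}, {"jaw": 1, "xyz": [0, 0, 0], "turn": [-0.0176, 0, 0]}, {"jaw": 1, "xyz": [0, 0, 0], "turn": [-0.0176, 0, 0]}, {"jaw": 1, "xyz": [0, 0, 0], "turn": [-0.0176, 0, 0]}, {"jaw": 1, "xyz": [0, 0, 0], "turn": [-0.0176, 0, 0]}]'

```text
time: 19.8
tool_pos: [0.4553, -0.1193, 0.1693]
ee_rot: [1.88, 1.569, -0.379]
force: [0.5, -0.0, -0.4]
grip_width: 0.0852
```

Request:
play_rows --deltas '[{"jaw": 1, "xyz": [0, 0, 0], "turn": [-0.0176, 0, 0]}, {"jaw": 1, "xyz": [0, 0, 0], "turn": [-0.0176, 0, 0]}, {"jaw": 1, "xyz": [0, 0, 0], "turn": [-0.0176, 0, 0]}, {"jaw": 1, "xyz": [0, 0, 0], "turn": [-0.0176, 0, 0]}, {"jaw": 1, "xyz": [0, 0, 0], "turn": [-0.0176, 0, 0]}]'

```text
time: 20.3
tool_pos: [0.4553, -0.1193, 0.1692]
ee_rot: [1.357, 1.569, -0.349]
force: [-0.4, 0.0, -0.3]
grip_width: 0.0855
```

```bash
python3 - <<'E'
from fit import *
s=observe();im=get_image("wrist");C=cam("wrist",s)
cv2.imwrite("pics/w13.png",im)
print(w2pix(C,[[.455,-.119,.085]]))
for th in (110,140):print(fit(C,im,"round_bottle",(.455,-.119),th=th,half=70,sat=40))
E
python3 plan.py .455 -.119 .03 -8 40 180
```

```text
[[275.41655743 217.15492529]]
((np.float64(234.67029603998458), np.float64(0.4554483317141967), np.float64(-0.11914594128301723), 0), np.float64(4832.0))
((np.float64(398.4969473279508), np.float64(0.4554289117455483), np.float64(-0.11925894686579704), 0), np.float64(4651.0))
t 20.35 pos [ 0.4553 -0.1193  0.1692] jawyaw -7.6 tilt 0.08 q6 -0.24 F [-0.  -0.4 -0.6] w 0.0855
yaw change -0.4
rows 5 turn [0.0002, 0.0, -0.0]
total tool shift [0.464, -0.002, -0.001]
```

View pics/w13.png

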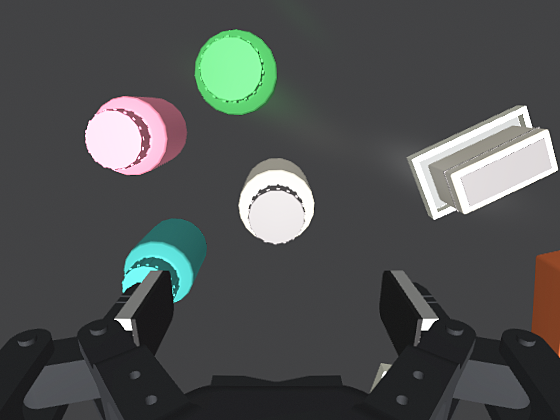

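```bash
python3 - <<'E'
from fit import *
s=dict(tool_pos=[.4553,-.1193,.1692],ee_rot=[1.357,1.569,-.349]);C=cam("wrist",s)
p=pix2w(C,[(152,288),(114,139),(231,69)],.085)
A=R.from_euler('xyz',s["ee_rot"]).as_matrix()
print(p.round(3)); print(((p-np.array(s["tool_pos"]))@A)[:,1:].round(3))
E
```

```text
[[ 0.36  -0.16   0.085]
 [ 0.36  -0.053  0.085]
 [ 0.441 -0.023  0.085]]
[[-0.089  0.053]
 [-0.104 -0.053]
 [-0.027 -0.094]]
```

Request:
play_rows --deltas '[{"jaw": 1, "xyz": [0.08, 0, 0], "turn": [0, 0, 0]}, {"jaw": 1, "xyz": [0.12, 0, 0], "turn": [0, 0, 0]}, {"jaw": 1, "xyz": [0.12, 0, 0], "turn": [0, 0, 0]}, {"jaw": 1, "xyz": [0.1, 0, 0], "turn": [0, 0, 0]}, {"jaw": 1, "xyz": [0.044, 0, 0], "turn": [0, 0, 0]}]'

```text
time: 20.85
tool_pos: [0.4532, -0.1185, 0.0266]
ee_rot: [-1.8, 1.566, 2.77]
force: [-0.1, 0.2, -0.2]
grip_width: 0.0852
```

Request:
play_rows --deltas '[{"jaw": 0, "xyz": [0, 0, 0], "turn": [0, 0, 0]}, {"jaw": 0, "xyz": [0, 0, 0], "turn": [0, 0, 0]}, {"jaw": 0, "xyz": [0, 0, 0], "turn": [0, 0, 0]}, {"jaw": 0, "xyz": [0, 0, 0], "turn": [0, 0, 0]}, {"jaw": 0, "xyz": [0, 0, 0], "turn": [0, 0, 0]}]'

```text
time: 21.35
tool_pos: [0.4568, -0.1199, 0.0312]
ee_rot: [1.339, 1.567, -0.372]
force: [0.6, -0.5, 6.0]
grip_width: 0.0543
```

```bash
python3 plan.py .455 -.119 .03 -8 40 180;  python3 - <<'E'
from fit import *
im=get_image("wrist")
cv2.imwrite("pics/w14.png",im)
E
```

```text
t 21.35 pos [ 0.4568 -0.1199  0.0312] jawyaw -8.0 tilt 0.23 q6 -0.23 F [ 0.6 -0.5  6. ] w 0.0543
yaw change 0.0
rows 5 turn [-0.0, 0.0, -0.0001]
total tool shift [0.004, -0.006, -0.002]
```

View pics/w14.png

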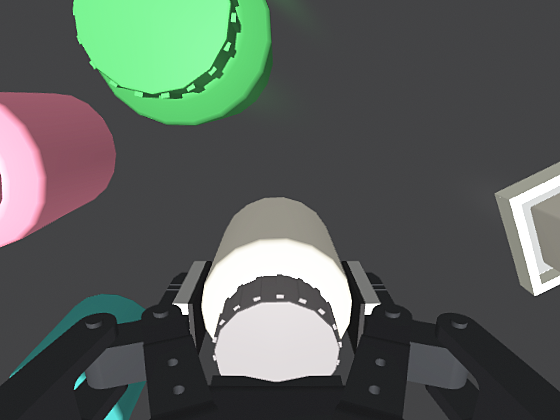

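Request:
play_rows --deltas '[{"jaw": 0, "xyz": [-0.04, 0, 0], "turn": [0, 0, 0]}, {"jaw": 0, "xyz": [-0.1, 0, 0], "turn": [0, 0, 0]}, {"jaw": 0, "xyz": [-0.12, 0, 0], "turn": [0, 0, 0]}, {"jaw": 0, "xyz": [-0.12, 0, 0], "turn": [0, 0, 0]}, {"jaw": 0, "xyz": [-0.08, 0, 0], "turn": [0, 0, 0]}]'

```text
time: 21.9
tool_pos: [0.4555, -0.1193, 0.1702]
ee_rot: [1.334, 1.568, -0.377]
force: [1.0, 0.1, -1.2]
grip_width: 0.0543
```

```bash
python3 plan.py .604 .047 .17 -8 40 180
```

```text
t 21.90 pos [ 0.4555 -0.1193  0.1702] jawyaw -8.0 tilt 0.16 q6 -0.23 F [ 1.   0.1 -1.2] w 0.0543
yaw change 0.0
rows 10 turn [-0.0, 0.0, -0.0]
total tool shift [0.002, 0.413, -0.618]
```

Request:
play_rows --deltas '[{"jaw": 0, "xyz": [0, 0.06, -0.09], "turn": [0, 0, 0]}, {"jaw": 0, "xyz": [0, 0.09, -0.135], "turn": [0, 0, 0]}, {"jaw": 0, "xyz": [0, 0.09, -0.135], "turn": [0, 0, 0]}, {"jaw": 0, "xyz": [0, 0.09, -0.135], "turn": [0, 0, 0]}, {"jaw": 0, "xyz": [0, 0.083, -0.123], "turn": [0, 0, 0]}]'

```text
time: 22.4
tool_pos: [0.6043, 0.0489, 0.1672]
ee_rot: [-1.401, 1.57, -3.111]
force: [0.5, -1.3, -2.4]
grip_width: 0.0546
```

Request:
play_rows --deltas '[{"jaw": 0, "xyz": [0, 0, 0], "turn": [0, 0, 0]}, {"jaw": 0, "xyz": [0, 0, 0], "turn": [0, 0, 0]}, {"jaw": 0, "xyz": [0, 0, 0], "turn": [0, 0, 0]}, {"jaw": 0, "xyz": [0, 0, 0], "turn": [0, 0, 0]}, {"jaw": 0, "xyz": [0, 0, 0], "turn": [0, 0, 0]}]'

```text
time: 22.9
tool_pos: [0.6032, 0.0461, 0.1674]
ee_rot: [1.392, 1.571, -0.32]
force: [-0.1, -0.5, -1.6]
grip_width: 0.0545
```

```bash
python3 - <<'E'
from fit import *
s=observe();im=get_image("wrist");C=cam("wrist",s)
cv2.imwrite("pics/w15.png",im)
print(w2pix(C,[[.616,.131,.013]]))
for th in (110,140):print(fit(C,im,"large_round_nest",(.616,.131),th=th,half=55,sat=40))
E
python3 plan.py .616 .131 .17 -8 40 180
```

```text
[[276.99757469  88.05607309]]
((np.float64(61.4966397539408), np.float64(0.6166510530225933), np.float64(0.13007744999974966), 0), np.float64(8111.0))
((np.float64(201.17470203767783), np.float64(0.6166152991502762), np.float64(0.13008668553935854), 0), np.float64(7953.0))
t 22.95 pos [0.6033 0.0462 0.1674] jawyaw -8.1 tilt 0.01 q6 0.13 F [ 0.3 -0.4 -1.8] w 0.0547
yaw change 0.1
rows 5 turn [-0.0001, 0.0, -0.0]
total tool shift [-0.009, 0.002, -0.286]
```

View pics/w15.png

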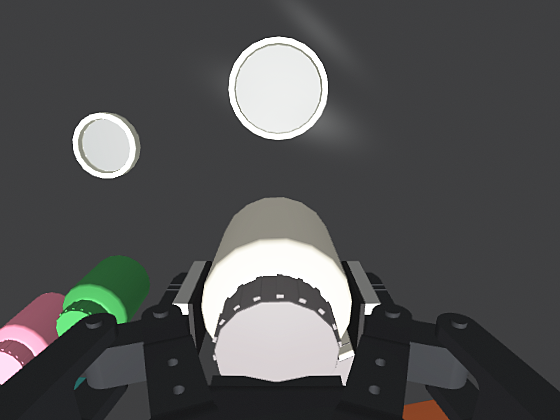

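Request:
play_rows --deltas '[{"jaw": 0, "xyz": [0, 0.002, -0.04], "turn": [0, 0, 0]}, {"jaw": 0, "xyz": [0, 0.002, -0.09], "turn": [0, 0, 0]}, {"jaw": 0, "xyz": [0, 0, -0.09], "turn": [0, 0, 0]}, {"jaw": 0, "xyz": [0, 0, -0.05], "turn": [0, 0, 0]}, {"jaw": 0, "xyz": [0, 0, -0.013], "turn": [0, 0, 0]}]'

```text
time: 23.45
tool_pos: [0.6168, 0.1326, 0.1671]
ee_rot: [2.924, 1.571, 1.215]
force: [0.5, -1.1, -1.4]
grip_width: 0.0545
```

Request:
play_rows --deltas '[{"jaw": 0, "xyz": [0.08, 0, 0], "turn": [0, 0, 0]}, {"jaw": 0, "xyz": [0.11, 0, 0], "turn": [0, 0, 0]}, {"jaw": 0, "xyz": [0.11, 0, 0], "turn": [0, 0, 0]}, {"jaw": 0, "xyz": [0.06, 0, 0], "turn": [0, 0, 0]}, {"jaw": 0, "xyz": [0, 0, 0], "turn": [0, 0, 0]}]'

```text
time: 23.95
tool_pos: [0.6138, 0.1299, 0.055]
ee_rot: [-1.256, 1.563, -2.968]
force: [-0.5, -0.0, -2.8]
grip_width: 0.0544
```

Request:
play_rows --deltas '[{"jaw": 0, "xyz": [0, 0, 0], "turn": [0, 0, 0]}, {"jaw": 0, "xyz": [0, 0, 0], "turn": [0, 0, 0]}, {"jaw": 0, "xyz": [0, 0, 0], "turn": [0, 0, 0]}, {"jaw": 0, "xyz": [0, 0, 0], "turn": [0, 0, 0]}, {"jaw": 0, "xyz": [0, 0, 0], "turn": [0, 0, 0]}]'

```text
time: 24.45
tool_pos: [0.6173, 0.131, 0.06]
ee_rot: [1.794, 1.569, 0.083]
force: [0.4, 0.5, -1.9]
grip_width: 0.0545
```

```bash
python3 plan.py .6166 .1301 .036 -8 40 180;  python3 - <<'E'
from fit import *
im=get_image("wrist")
cv2.imwrite("pics/w16.png",im)
E
```

```text
t 24.45 pos [0.6173 0.131  0.06  ] jawyaw -8.0 tilt 0.08 q6 0.26 F [ 0.4  0.5 -1.9] w 0.0545
yaw change 0.0
rows 5 turn [-0.0, -0.0, -0.0]
total tool shift [0.08, -0.002, 0.003]
```

View pics/w16.png

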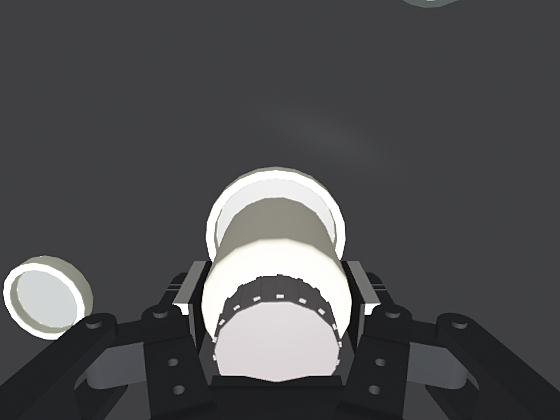

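Centred. Lower to contact.

Request:
play_rows --deltas '[{"jaw": 0, "xyz": [0.025, -0.001, 0.002], "turn": [0, 0, 0]}, {"jaw": 0, "xyz": [0.025, 0, 0], "turn": [0, 0, 0]}, {"jaw": 0, "xyz": [0.015, 0, 0], "turn": [0, 0, 0]}, {"jaw": 0, "xyz": [0.008, 0, 0], "turn": [0, 0, 0]}, {"jaw": 0, "xyz": [0, 0, 0], "turn": [0, 0, 0]}]'

```text
time: 25.0
tool_pos: [0.6163, 0.1304, 0.0368]
ee_rot: [-1.281, 1.57, -2.992]
force: [0.3, 0.5, -1.6]
grip_width: 0.0548
```

Request:
play_rows --deltas '[{"jaw": 0, "xyz": [0.004, 0, 0], "turn": [0, 0, 0]}, {"jaw": 0, "xyz": [0.004, 0, 0], "turn": [0, 0, 0]}, {"jaw": 0, "xyz": [0.004, 0, 0], "turn": [0, 0, 0]}, {"jaw": 0, "xyz": [0, 0, 0], "turn": [0, 0, 0]}, {"jaw": 0, "xyz": [0, 0, 0], "turn": [0, 0, 0]}]'

```text
time: 25.5
tool_pos: [0.6169, 0.1305, 0.0362]
ee_rot: [1.512, 1.571, -0.199]
force: [-6.8, -1.6, 10.9]
grip_width: 0.0542
```

Contact; release and lift.

Request:
play_rows --deltas '[{"jaw": 0.5, "xyz": [0, 0, 0], "turn": [0, 0, 0]}, {"jaw": 0.8, "xyz": [0, 0, 0], "turn": [0, 0, 0]}, {"jaw": 1, "xyz": [0, 0, 0], "turn": [0, 0, 0]}, {"jaw": 1, "xyz": [0, 0, 0], "turn": [0, 0, 0]}, {"jaw": 1, "xyz": [0, 0, 0], "turn": [0, 0, 0]}]'

```text
time: 26.0
tool_pos: [0.6163, 0.1304, 0.0334]
ee_rot: [-1.27, 1.571, -2.981]
force: [-0.2, -0.1, -0.6]
grip_width: 0.0852
```

Request:
play_rows --deltas '[{"jaw": 1, "xyz": [-0.04, 0, 0], "turn": [0, 0, 0]}, {"jaw": 1, "xyz": [-0.1, 0, 0], "turn": [0, 0, 0]}, {"jaw": 1, "xyz": [-0.1, 0, 0], "turn": [0, 0, 0]}, {"jaw": 1, "xyz": [-0.1, 0, 0], "turn": [0, 0, 0]}, {"jaw": 1, "xyz": [-0.1, 0, 0], "turn": [0, 0, 0]}]'

```text
time: 26.5
tool_pos: [0.6165, 0.1304, 0.1679]
ee_rot: [1.833, 1.57, 0.122]
force: [0.6, -0.5, -0.0]
grip_width: 0.0854
```

```bash
python3 plan.py .388 .21 .165 -8 40 180;  python3 - <<'E'
from fit import *
im=get_image("wrist")
cv2.imwrite("pics/w17.png",im)
E
```

```text
t 26.50 pos [0.6165 0.1304 0.1679] jawyaw -8.0 tilt 0.06 q6 0.26 F [ 0.6 -0.5 -0. ] w 0.0854
yaw change 0.0
rows 10 turn [-0.0, -0.0, -0.0]
total tool shift [0.009, -0.791, -0.156]
```

View pics/w17.png

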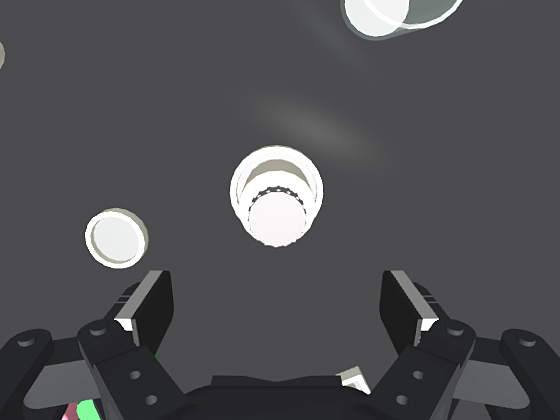

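```bash
python3 plan.py .386 .289 .165 -8 40 180
```

```text
t 26.55 pos [0.6197 0.1309 0.1746] jawyaw -8.0 tilt 0.62 q6 0.26 F [2.9 0.3 3.1] w 0.0856
yaw change 0.0
rows 10 turn [-0.0, -0.0, -0.0002]
total tool shift [0.024, -0.845, -0.413]
```

Request:
play_rows --deltas '[{"jaw": 1, "xyz": [0, -0.084, -0.041], "turn": [0, 0, 0]}, {"jaw": 1, "xyz": [0, -0.084, -0.041], "turn": [0, 0, 0]}, {"jaw": 1, "xyz": [0, -0.084, -0.041], "turn": [0, 0, 0]}, {"jaw": 1, "xyz": [0, -0.084, -0.041], "turn": [0, 0, 0]}, {"jaw": 1, "xyz": [0, -0.084, -0.041], "turn": [0, 0, 0]}]'

```text
time: 27.05
tool_pos: [0.4994, 0.2094, 0.1662]
ee_rot: [2.051, 1.57, 0.34]
force: [-0.1, 0.2, 0.5]
grip_width: 0.0855
```

Request:
play_rows --deltas '[{"jaw": 1, "xyz": [0, -0.084, -0.041], "turn": [0, 0, 0]}, {"jaw": 1, "xyz": [0, -0.084, -0.041], "turn": [0, 0, 0]}, {"jaw": 1, "xyz": [0, -0.084, -0.041], "turn": [0, 0, 0]}, {"jaw": 1, "xyz": [0, -0.084, -0.041], "turn": [0, 0, 0]}, {"jaw": 1, "xyz": [0, -0.084, -0.041], "turn": [0, 0, 0]}]'

```text
time: 27.55
tool_pos: [0.3832, 0.288, 0.1663]
ee_rot: [2.284, 1.57, 0.572]
force: [0.3, 0.2, -0.5]
grip_width: 0.0852
```

Request:
play_rows --deltas '[{"jaw": 1, "xyz": [0, 0, 0], "turn": [0, 0, 0]}, {"jaw": 1, "xyz": [0, 0, 0], "turn": [0, 0, 0]}, {"jaw": 1, "xyz": [0, 0, 0], "turn": [0, 0, 0]}, {"jaw": 1, "xyz": [0, 0, 0], "turn": [0, 0, 0]}, {"jaw": 1, "xyz": [0, 0, 0], "turn": [0, 0, 0]}]'

```text
time: 28.05
tool_pos: [0.3847, 0.287, 0.1656]
ee_rot: [-0.169, 1.571, -1.881]
force: [0.6, 0.6, 1.0]
grip_width: 0.0853
```

```bash
python3 - <<'E'
from fit import *
s=observe();im=get_image("wrist");C=cam("wrist",s)
cv2.imwrite("pics/w18.png",im)
print(w2pix(C,[[.386,.289,.085]]))
for th in (90,110,140):print(fit(C,im,"sample_tube",(.386,.289),th=th,half=55,sat=40))
E
python3 plan.py .386 .289 .03 -8 40 180
```

```text
[[277.65699434 216.06511404]]
((np.float64(9388.203829296424), np.float64(0.40423163986206057), np.float64(0.2805237998962402), 0), np.float64(12314.0))
((np.float64(108.80310649750096), np.float64(0.38593671104777605), np.float64(0.2868501577139832), 0), np.float64(2920.0))
((np.float64(232.75597078046906), np.float64(0.38590065285353925), np.float64(0.28662398345570544), 0), np.float64(2681.0))
t 28.10 pos [0.3846 0.287  0.1656] jawyaw -8.1 tilt 0.01 q6 0.67 F [ 0.3 -0.3 -0.2] w 0.0856
yaw change 0.1
rows 5 turn [-0.0001, 0.0, 0.0]
total tool shift [0.452, 0.004, -0.007]
```

View pics/w18.png

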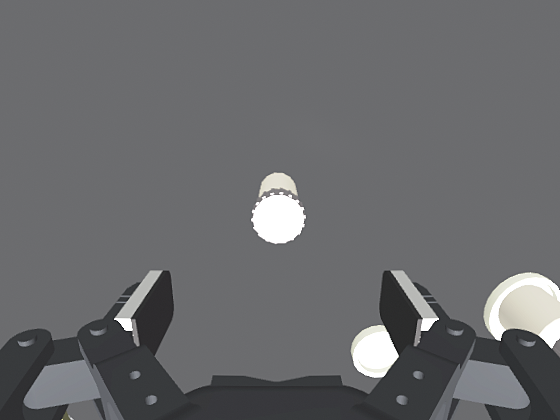

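Request:
play_rows --deltas '[{"jaw": 1, "xyz": [0.08, 0.002, -0.001], "turn": [0, 0, 0]}, {"jaw": 1, "xyz": [0.12, 0.002, 0], "turn": [0, 0, 0]}, {"jaw": 1, "xyz": [0.12, 0, 0], "turn": [0, 0, 0]}, {"jaw": 1, "xyz": [0.1, 0, 0], "turn": [0, 0, 0]}, {"jaw": 1, "xyz": [0.032, 0, 0], "turn": [0, 0, 0]}]'

```text
time: 28.6
tool_pos: [0.3831, 0.2859, 0.0264]
ee_rot: [-0.894, 1.564, -2.606]
force: [-0.4, 0.5, -0.0]
grip_width: 0.0855
```

Request:
play_rows --deltas '[{"jaw": -0.5, "xyz": [0, 0, 0], "turn": [0, 0, 0]}, {"jaw": -0.6, "xyz": [0, 0, 0], "turn": [0, 0, 0]}, {"jaw": -0.6, "xyz": [0, 0, 0], "turn": [0, 0, 0]}, {"jaw": -0.6, "xyz": [0, 0, 0], "turn": [0, 0, 0]}, {"jaw": -0.6, "xyz": [0, 0, 0], "turn": [0, 0, 0]}]' --force 35

```text
time: 29.1
tool_pos: [0.3866, 0.2884, 0.032]
ee_rot: [2.264, 1.567, 0.553]
force: [-1.7, 0.1, 5.9]
grip_width: 0.0322
```

```bash
python3 plan.py .455 -.119 .03 -8 40 180;  python3 - <<'E'
from fit import *
im=get_image("wrist")
cv2.imwrite("pics/w19.png",im)
E
```

```text
t 29.10 pos [0.3866 0.2884 0.032 ] jawyaw -8.0 tilt 0.20 q6 0.67 F [-1.7  0.1  5.9] w 0.0322
yaw change 0.0
rows 15 turn [-0.0, -0.0, -0.0]
total tool shift [0.005, 0.415, 1.313]
```

View pics/w19.png

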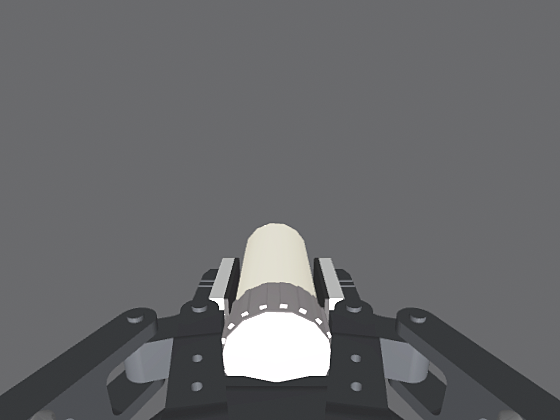

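Request:
play_rows --deltas '[{"jaw": -0.6, "xyz": [-0.04, 0, 0], "turn": [0, 0, 0]}, {"jaw": -0.6, "xyz": [-0.1, 0, 0], "turn": [0, 0, 0]}, {"jaw": -0.6, "xyz": [-0.12, 0, 0], "turn": [0, 0, 0]}, {"jaw": -0.6, "xyz": [-0.12, 0, 0], "turn": [0, 0, 0]}, {"jaw": -0.6, "xyz": [-0.08, 0, 0], "turn": [0, 0, 0]}]'

```text
time: 29.65
tool_pos: [0.386, 0.288, 0.1717]
ee_rot: [2.232, 1.567, 0.521]
force: [-0.1, -0.0, 0.1]
grip_width: 0.0321
```

```bash
python3 plan.py .452 .024 .17 -8 40 180
```

```text
t 29.65 pos [0.386  0.288  0.1717] jawyaw -8.0 tilt 0.24 q6 0.67 F [-0.1 -0.   0.1] w 0.0321
yaw change 0.0
rows 10 turn [-0.0, -0.0, -0.0001]
total tool shift [0.005, 0.341, 0.841]
```

Request:
play_rows --deltas '[{"jaw": -0.6, "xyz": [0, 0.024, 0.06], "turn": [0, 0, 0]}, {"jaw": -0.6, "xyz": [0, 0.04, 0.1], "turn": [0, 0, 0]}, {"jaw": -0.6, "xyz": [0, 0.04, 0.1], "turn": [0, 0, 0]}, {"jaw": -0.6, "xyz": [0, 0.04, 0.1], "turn": [0, 0, 0]}, {"jaw": -0.6, "xyz": [0, 0.04, 0.1], "turn": [0, 0, 0]}]'

```text
time: 30.15
tool_pos: [0.4206, 0.142, 0.1687]
ee_rot: [1.836, 1.57, 0.125]
force: [-0.1, -0.0, 0.1]
grip_width: 0.0319
```

Request:
play_rows --deltas '[{"jaw": -0.6, "xyz": [0, 0.04, 0.1], "turn": [0, 0, 0]}, {"jaw": -0.6, "xyz": [0, 0.04, 0.1], "turn": [0, 0, 0]}, {"jaw": -0.6, "xyz": [0, 0.04, 0.1], "turn": [0, 0, 0]}, {"jaw": -0.6, "xyz": [0, 0.04, 0.08], "turn": [0, 0, 0]}, {"jaw": -0.6, "xyz": [0, 0, 0], "turn": [0, 0, 0]}]'

```text
time: 30.65
tool_pos: [0.4528, 0.0213, 0.1688]
ee_rot: [1.063, 1.57, -0.652]
force: [0.3, 0.7, -0.3]
grip_width: 0.0323
```

Request:
play_rows --deltas '[{"jaw": -0.6, "xyz": [0, 0, 0], "turn": [0, 0, 0]}, {"jaw": -0.6, "xyz": [0, 0, 0], "turn": [0, 0, 0]}, {"jaw": -0.6, "xyz": [0, 0, 0], "turn": [0, 0, 0]}, {"jaw": -0.6, "xyz": [0, 0, 0], "turn": [0, 0, 0]}, {"jaw": -0.6, "xyz": [0, 0, 0], "turn": [0, 0, 0]}]'

```text
time: 31.15
tool_pos: [0.4521, 0.0242, 0.168]
ee_rot: [-1.78, 1.571, 2.793]
force: [-1.2, 0.5, -0.6]
grip_width: 0.0318
```

```bash
python3 - <<'E'
from fit import *
s=observe();im=get_image("wrist");C=cam("wrist",s)
cv2.imwrite("pics/w20.png",im)
print(w2pix(C,[[.464,.108,.013]]))
for th in (110,140):print(fit(C,im,"small_round_nest",(.464,.108),th=th,half=45,sat=40))
E
python3 plan.py .464 .108 .17 -8 40 180
```

```text
[[276.27581071  89.57220631]]
((np.float64(280.1133410226836), np.float64(0.46467861158451707), np.float64(0.10721625545001007), 0), np.float64(4226.0))
((np.float64(40.89953094963475), np.float64(0.4646824177188958), np.float64(0.1072297647460441), 0), np.float64(3945.0))
t 31.20 pos [0.4522 0.024  0.168 ] jawyaw -8.0 tilt 0.00 q6 0.07 F [ 0.5 -0.5 -0.3] w 0.0320
yaw change -0.0
rows 5 turn [0.0, -0.0, 0.0]
total tool shift [-0.007, 0.0, -0.283]
```

View pics/w20.png

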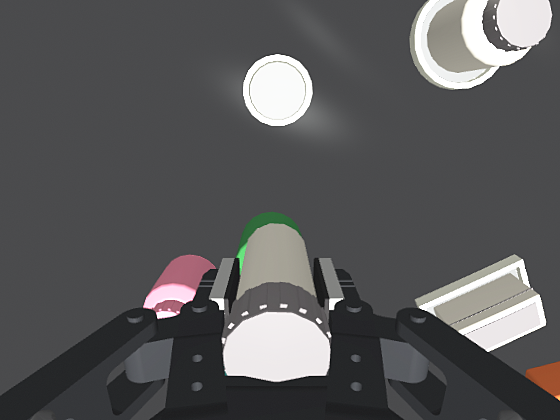

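Request:
play_rows --deltas '[{"jaw": -0.6, "xyz": [0, 0.002, -0.04], "turn": [0, 0, 0]}, {"jaw": -0.6, "xyz": [0, 0, -0.09], "turn": [0, 0, 0]}, {"jaw": -0.6, "xyz": [0, 0, -0.09], "turn": [0, 0, 0]}, {"jaw": -0.6, "xyz": [0, 0, -0.05], "turn": [0, 0, 0]}, {"jaw": -0.6, "xyz": [0, 0, -0.013], "turn": [0, 0, 0]}]'

```text
time: 31.7
tool_pos: [0.4648, 0.1095, 0.168]
ee_rot: [-2.658, 1.57, 1.916]
force: [-0.0, 0.4, -0.8]
grip_width: 0.0318
```

Request:
play_rows --deltas '[{"jaw": -0.6, "xyz": [0.08, 0, 0], "turn": [0, 0, 0]}, {"jaw": -0.6, "xyz": [0.11, 0, 0], "turn": [0, 0, 0]}, {"jaw": -0.6, "xyz": [0.11, 0, 0], "turn": [0, 0, 0]}, {"jaw": -0.6, "xyz": [0.06, 0, 0], "turn": [0, 0, 0]}, {"jaw": -0.6, "xyz": [0, 0, 0], "turn": [0, 0, 0]}]'

```text
time: 32.2
tool_pos: [0.4619, 0.1071, 0.0567]
ee_rot: [-1.298, 1.564, -3.01]
force: [-0.7, -0.1, -1.0]
grip_width: 0.0316
```

Request:
play_rows --deltas '[{"jaw": -0.6, "xyz": [0, 0, 0], "turn": [0, 0, 0]}, {"jaw": -0.6, "xyz": [0, 0, 0], "turn": [0, 0, 0]}, {"jaw": -0.6, "xyz": [0, 0, 0], "turn": [0, 0, 0]}, {"jaw": -0.6, "xyz": [0, 0, 0], "turn": [0, 0, 0]}, {"jaw": -0.6, "xyz": [0, 0, 0], "turn": [0, 0, 0]}]'

```text
time: 32.7
tool_pos: [0.4652, 0.1076, 0.0608]
ee_rot: [1.809, 1.569, 0.098]
force: [0.0, 0.3, -0.7]
grip_width: 0.0316
```

```bash
python3 plan.py .4647 .108 .037 -8 40 180;  python3 - <<'E'
from fit import *
im=get_image("wrist")
cv2.imwrite("pics/w21.png",im)
E
```

```text
t 32.70 pos [0.4652 0.1076 0.0608] jawyaw -8.0 tilt 0.08 q6 0.26 F [ 0.   0.3 -0.7] w 0.0316
yaw change 0.0
rows 5 turn [-0.0, -0.0, -0.0]
total tool shift [0.079, -0.002, -0.001]
```

View pics/w21.png

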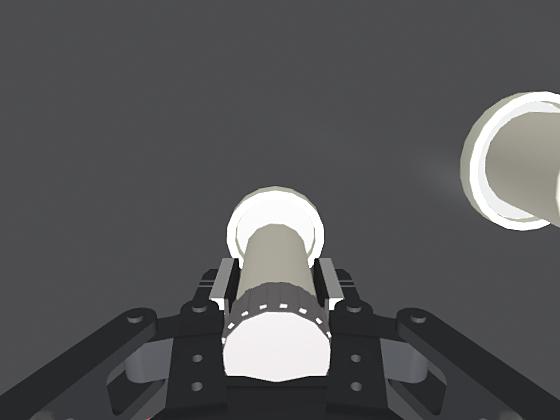

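Request:
play_rows --deltas '[{"jaw": -0.6, "xyz": [0.025, -0.001, 0], "turn": [0, 0, 0]}, {"jaw": -0.6, "xyz": [0.025, 0, 0], "turn": [0, 0, 0]}, {"jaw": -0.6, "xyz": [0.015, 0, 0], "turn": [0, 0, 0]}, {"jaw": -0.6, "xyz": [0.008, 0, 0], "turn": [0, 0, 0]}, {"jaw": -0.6, "xyz": [0, 0, 0], "turn": [0, 0, 0]}]'

```text
time: 33.25
tool_pos: [0.4642, 0.1076, 0.0376]
ee_rot: [-1.314, 1.57, -3.025]
force: [-0.1, -0.3, -0.8]
grip_width: 0.0324
```

Request:
play_rows --deltas '[{"jaw": -0.6, "xyz": [0.004, 0, 0], "turn": [0, 0, 0]}, {"jaw": -0.6, "xyz": [0.004, 0, 0], "turn": [0, 0, 0]}, {"jaw": -0.6, "xyz": [0.002, 0, 0], "turn": [0, 0, 0]}, {"jaw": -0.6, "xyz": [0, 0, 0], "turn": [0, 0, 0]}, {"jaw": -0.6, "xyz": [0, 0, 0], "turn": [0, 0, 0]}]'

```text
time: 33.75
tool_pos: [0.4649, 0.1077, 0.0371]
ee_rot: [-1.36, 1.57, -3.071]
force: [-6.4, 0.2, 11.6]
grip_width: 0.032
```

Request:
play_rows --deltas '[{"jaw": 0, "xyz": [0, 0, 0], "turn": [0, 0, 0]}, {"jaw": 0.3, "xyz": [0, 0, 0], "turn": [0, 0, 0]}, {"jaw": 0.6, "xyz": [0, 0, 0], "turn": [0, 0, 0]}, {"jaw": 0.8, "xyz": [0, 0, 0], "turn": [0, 0, 0]}, {"jaw": 0.8, "xyz": [0, 0, 0], "turn": [0, 0, 0]}]'

```text
time: 34.25
tool_pos: [0.4643, 0.1076, 0.0349]
ee_rot: [-1.286, 1.57, -2.997]
force: [0.3, -0.4, 0.1]
grip_width: 0.0769
```

Request:
play_rows --deltas '[{"jaw": 0.8, "xyz": [-0.04, 0, 0], "turn": [0, 0, 0]}, {"jaw": 0.8, "xyz": [-0.1, 0, 0], "turn": [0, 0, 0]}, {"jaw": 0.8, "xyz": [-0.12, 0, 0], "turn": [0, 0, 0]}, {"jaw": 0.8, "xyz": [-0.12, 0, 0], "turn": [0, 0, 0]}, {"jaw": 0.8, "xyz": [-0.12, 0, 0], "turn": [0, 0, 0]}]'

```text
time: 34.75
tool_pos: [0.4643, 0.1076, 0.1875]
ee_rot: [1.788, 1.57, 0.077]
force: [1.2, -0.3, -0.7]
grip_width: 0.0771
```

Request:
play_rows --deltas '[{"jaw": 0.8, "xyz": [-0.1, -0.12, 0], "turn": [0, 0, 0]}, {"jaw": 0.8, "xyz": [-0.1, -0.1, 0], "turn": [0, 0, 0]}, {"jaw": 0.8, "xyz": [-0.08, -0.08, 0], "turn": [0, 0, 0]}, {"jaw": 0.8, "xyz": [0, 0, 0], "turn": [0, 0, 0]}, {"jaw": 0.8, "xyz": [0, 0, 0], "turn": [0, 0, 0]}]'

```text
time: 35.25
tool_pos: [0.3755, 0.1203, 0.2704]
ee_rot: [1.844, 1.568, 0.133]
force: [-0.2, 0.2, -0.3]
grip_width: 0.0768
```

```bash
python3 plan.py;  python3 - <<'E'
from fit import *
for n in ("scene","top"):
    im=get_image(n);cv2.imwrite(f"pics/{n}1.png",im);C=cam(n)
    for nm,g in {"round_bottle":(.6166,.1301),"sample_tube":(.4647,.1072),"square_bottle":(.562,-.368),"slide_box":(.634,-.1176)}.items():
        pr=search_frame(n,nm);print(n,nm,[(round(d["confidence"],2),np.round(d["xyz"],3).tolist()) for d in pr])
    for nm in ("beaker","tip_rack"): print(nm,[(round(d["confidence"],2),np.round(d["xyz"],3).tolist()) for d in search_frame(n,nm)][:1])
E
```

```text
t 35.25 pos [0.3755 0.1203 0.2704] jawyaw -8.0 tilt 0.18 q6 0.31 F [-0.2  0.2 -0.3] w 0.0768
scene round_bottle [(0.81, [0.375, -0.052, 0.066]), (0.74, [0.631, 0.13, 0.067]), (0.58, [0.375, -0.154, 0.057]), (0.39, [0.482, 0.111, 0.069])]
scene sample_tube [(0.73, [0.482, 0.112, 0.071])]
scene square_bottle [(0.85, [0.574, -0.355, 0.063])]
scene slide_box [(0.7, [0.647, -0.113, 0.049])]
beaker [(0.59, [0.705, 0.275, 0.05])]
tip_rack [(0.65, [0.751, -0.267, 0.052])]
top round_bottle [(0.79, [0.609, 0.13, 0.072]), (0.69, [0.356, -0.157, 0.063]), (0.63, [0.436, -0.021, 0.069]), (0.63, [0.354, -0.05, 0.068])]
top sample_tube [(0.5, [0.463, 0.097, 0.085])]
top square_bottle [(0.57, [0.556, -0.356, 0.067])]
top slide_box [(0.74, [0.63, -0.114, 0.047])]
beaker [(0.79, [0.723, 0.279, 0.046])]
tip_rack [(0.75, [0.738, -0.275, 0.048])]
```

View pics/scene1.png

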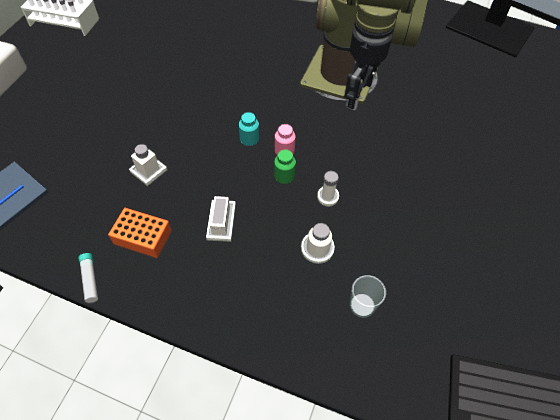

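View pics/top1.png

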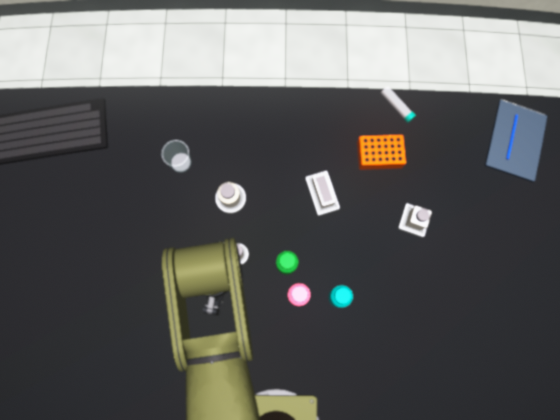

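```bash
python3 - <<'E'
from h import *
im=cv2.imread("pics/scene1.png");t=[]
for u,v in [(148,164),(220,218),(319,240),(330,188)]:
    t.append(cv2.resize(im[v-28:v+28,u-28:u+28],(196,196),interpolation=cv2.INTER_CUBIC))
cv2.imwrite("pics/crops1.png",np.hstack(t))
C=cam("scene")
for n,p in dict(sq=(.5622,-.3672,.09),box=(.6337,-.1176,.051),rb=(.6166,.1301,.09),tube=(.4647,.1072,.09)).items(): print(n,w2pix(C,[p]).round(1))
E
```

```text
sq [[140.5 148.7]]
box [[219.1 210.1]]
rb [[320.4 229.4]]
tube [[331.2 176.2]]
```

View pics/crops1.png

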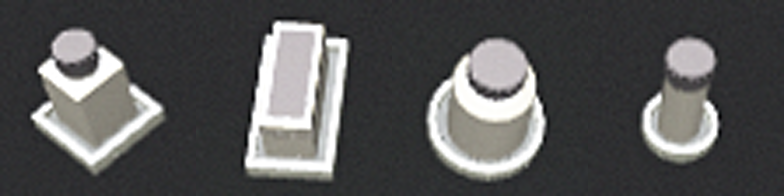

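```bash
python3 - <<'E'
from station import *
print(close_job())
E
```

```text
the job is handed in; nothing more can be done
None
```

All four containers are standing in their matching nests, and the job is handed in at about 36 s of the 104 s allowed. The placing order was square bottle, slide box, round bottle, sample tube. Each was lowered until the wrist force showed contact with the nest floor, then released.

- **Fit in the nests:** In the last scene picture the cap tops of the square bottle, round bottle and tube are within about 1.5 pixels of where a centred container would put them. The slide box is about 2 pixels off. All four look upright and inside their rims.
- **Things to leave alone:** The networks' positions for the beaker and tip rack agree with the first ones to within about 5 mm. The green, pink and turquoise look-alikes stayed where they were.
- **Robot:** The gripper is open, raised to 0.27 m and touching nothing.
- **Checks that failed or disagreed:**
  - The arm partly hides the tube in the last top view, so its final check rests on the scene camera alone.
  - In the first pictures, the scene-camera fit of the tube was about 2 cm off. I discarded it and used the top and wrist cameras instead.
  - The wrist-camera fit of the square bottle before its grasp differed by about 5 mm. The grasp and placing still centred correctly.

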